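Roll a pet-food can home in its display lane and close the keeper

TASK

Roll the purple can lying in the display lane up to its mark, snug against the orange stop, by pushing its side gently with the gripper; do not lift it, and do not overrun: the stop is only held by friction and must stay where it was set. Once the can rests there, slide the green keeper up behind it from the other end until it just touches the can, leave everything at rest and let go. Do not disturb the other things on the counter.

Things in the scene. Friction and masses are not known exactly. Their poses are not given: they have to be found in the camera images.
- lane: Flat white lane with blue side rails, fixed to the counter, 136 mm wide (its x) and 500 mm long (its y). Origin: centre of its underside on the counter; z up. Its rolling floor is 6 mm above the counter; rails at x = +-65 mm, 6 mm wide, tops 16 mm above the counter. The orange stop stands across it towards +y, the green keeper towards -y, the can between them.
- stop_range (a point): Point fixed on the lane, 42.5 mm above the counter: middle of the range in which the orange stop's face towards the can was set by hand, up to 18 mm either way along lane y: find it by feel or sight. Stop: plate 104 mm wide, 12 thick, top 54 above the counter, held by friction, gives way at 10 N. Black lines on its yellow side strips, 36.5 mm before the face, mark where the can's centre ends.
- can_center (a point): Centre of the purple tin can lying across the lane: 73 mm diameter, 108 mm long, about 0.45 kg, it rolls with almost no force, up to some cm further if knocked. x is the can's axis (along lane x); its z axis points up at the start and turns as it rolls. When it lies on the lane its centre is 42.5 mm above the counter.
- keeper_face (a point): Green keeper, an upright plate across the lane, 104 mm wide, 12 mm thick, from 8 to 58 mm above the counter, sliding along lane y only with about 2.5 N of friction and staying where left. This point is the middle of its face towards the can (+y side), 42.5 mm above the counter; its back face, to be pushed, is 12 mm further to -y. Axes as the lane's.
- can_red: Red flat can lying on its base, 83 mm diameter, 40 mm high, a bystander; origin at its underside.
- can_green: Green flat can lying on its base, 83 mm diameter, 40 mm high, a bystander; origin at its underside.
- treat_jar: Jar with yellow cap, 68 mm diameter, 75 mm high, a bystander; origin at its underside.

How it is judged:
On the way, in this order (a step that is already met when the one before it is completed fails the run):
1. the can was rolled, not dragged (turned at least 0.6 rad), and rests snug across the lane (gap to the stop at most 2.5 mm) with the keeper still 30 mm or more clear of it (y of can_center in the frame of stop above -0.039 m and angle between the x axis of can_center and the x axis of lane, either way round below 0.06 rad and linear speed of can below 0.01 m/s and y of can_center in the frame of keeper_face above 0.0665 m and angle between can_center's own z axis and vertical above 0.6 rad), for 0.3 s.
2. the keeper has been brought up to touch the can (gap at most 4 mm) (y of can_center in the frame of keeper_face below 0.0405 m), for 0.1 s.
At the end, for the whole second after the job is handed in: The can lies at rest on the lane, across it, within 2.5 mm of the stop's face; the keeper's face is within 4 mm of the can; the stop is within 3 mm of where it was set; nothing is touched (y of can_center in the frame of stop above -0.039 m and angle between the x axis of can_center and the x axis of lane, either way round below 0.06 rad and linear speed of can below 0.01 m/s and y of can_center in the frame of keeper_face below 0.0405 m and height (world z) of can_center below 0.047 m).
It fails at once if the stop is pushed along by more than 3 mm (distance of stop from where it was at the start of the episode above 0.003 m).
It fails at once if the can is lifted off the lane (height (world z) of can_center above 0.0525 m).
It fails at once if a bystander is moved by more than 10 mm (distance of any of can_red, can_green, treat_jar from where it was at the start of the episode above 0.01 m).
It also fails if it takes over 70 s, if anything falls off the work surface, if the arm or the gripper's body presses on something with over 40 N, if the wrist force passes 120 N, or if a joint passes its speed limit or range.

ROBOT

A 6-joint arm with a two-finger parallel gripper is mounted at the origin on the work surface. World frame = base frame: x ahead of the robot, y to its left, z up, the work surface at z = 0. Lengths are in m, angles in rad, forces in N, time in s.
With the tool pointing down it reaches from about 0.3 to 0.85 m from the base axis. Payload 5.4 kg.
Tool frame: the origin (TCP) lies on the centre line of the jaws, within the pads' length; the fingertips stand tcp_to_tips ahead of it and the grasp point (between the pads) lies 2 mm behind it (tcp_to_tips is the distance from the TCP to the fingertips, in m); z points along the fingers, y is the direction in which the jaws open and shut (so a half turn about z gives the same grasp; the last joint's range is limited). The gripper opens to 85 mm and grips with 20 to 120 N. Pads are 22 mm wide; open, the fingers measure 114 mm over their backs; the gripper's body (76 mm by 85 mm) begins 54 mm behind the grasp point. The pads swing forward as they close: fully open they stand 13 mm farther back than shut.
Start: joints at [-1.351, 0.158, 1.597, -0, 1.386, -0.21], TCP at [0.24, -0.523, 0.248] pointing down, gripper open.
Joint ranges: [-2.91, 2.91], [-0.94, 2.29], [0.18, 2.7], [-1.29, 4.43], [0.17, 2.64], [-3, 3]. Speed limits (rad/s): [2.57, 2.57, 3.14, 3.14, 3.14, 3.14].

INTERFACE

Orientations are given as a rotation vector (axis times angle).
In Python, from bench import sense, capture, camera_model, sign_off, tcp_to_tips gives the robot as it stands.
- The arm moves only by the tool play_rows, never from a script. Its argument "commands" is a list of rows, each an object with "grip": the closure, from -1 (fully open) to 1 (shut), so that 0 is half open; "slide": the shift along the tool's x, y, z in mm, a list of three; "dr": the turn, a rotation vector about the tool's x, y, z in degrees, a list of three. A call has 1 to 5 rows; each row shifts and turns the pose as measured when the row begins, along the tool's axes as they then stand; what a row does not reach is not made up. A row lasts 1/12 s, in which the tool goes at most 41.7 mm and 7.16 degrees, less where a joint would pass 70% of its speed; a pose out of reach is approached as far as the arm can. A call is refused whole if a number of a shift passes 41.7 or a number of a turn 7.16, either way. A call with a gripper value outside its range is refused whole. The fingers move at their own pace and stop on an object; the grip force is fixed at half the most. Time passes only in rows, so rows that do not move let the fingers close. It gives the time, the measured TCP pose, the force and the opening at its end, in the units of the state.
- sense(): the state, without advancing time (a new reading comes with each control period).
- capture(name): name is "scene" or "side" or "wrist"; returns (picture, depth): 400x640x3 uint8, red, green, blue; 400x640 float32, m along the optical axis (not along the pixel's ray), 0 where there is no reading.
- camera_model(name): a dict with "vertical_fov" (degrees; the focal length in pixels is half the picture's height over the tangent of half this angle, whatever the lens; pixels are square), "cx", "cy" (the principal point, pixels), "R" (3x3) and "t" (3): a world point X has camera coordinates R X + t. Camera axes: x right, y down, z forward; pixel columns grow to the right and rows downward; lengths in m; the calibration is good to about 2 mm. The wrist camera is an equidistant fisheye: a pixel r from the principal point sees the ray r / f radians off the axis. A picture is of the moment at which its call begins: read the wrist's pose just before it. camera_model takes no time and is no camera call; for the wrist camera it gives the pose at the moment of the call.
- sign_off(): hands the job in, once; it reports no verdict.
The state is a dict: "clock": time; "q": joint angles; "qd": joint speeds; "tau": joint torques, N m; "tcp_pos": TCP position; "ee_rot": TCP orientation; "force": force on the tool from outside, world axes, zero at the start; "moment": the same for the moment, N m; "opening": finger opening in m.
Only numpy, scipy, OpenCV 4.12 (cv2) and the standard library are available. Lean on these libraries where they do the work, as an engineer would, in place of code of your own. Each camera call takes 0.05 s, during which the arm holds its last target.

## Working session

There is one attempt and no reset: what is moved stays moved. The work goes in short steps, Python scripts to look and compute and a tool call to move; the robot and the scene stay as the last step left them, time stands still between calls to the robot, and variables do not carry over. Pictures are saved under pics/ and viewed, and the job is handed in when it is done.

Besides the shell and the picture viewer there is one more tool, called after "Request:" as name([rows], argument=value, ...), one row to a line, values as JSON. play_rows: Moves the arm, as the interface text tells. Its arguments: {"type":"object","properties":{"commands":{"type":"array"}},"required":["commands"]}

```bash
ls; mkdir -p pics
python3 - <<'E'
from bench import *
import cv2,numpy as np
s=sense();print(s, tcp_to_tips)
for n in ["scene","side","wrist"]:
    m=camera_model(n);p,d=capture(n);cv2.imwrite(f"pics/{n}0.png",p[:,:,::-1]);np.savez(f"{n}0.npz",p=p,d=d,**{k:np.array(v) for k,v in m.items()})
    print(n,m)
print(sense()['clock'])
E
```

```text
pics
{'clock': 0.0, 'q': array([-1.35110145e+00,  1.59043505e-01,  1.59825893e+00, -3.73871050e-07,
        1.38618557e+00, -2.10079026e-01]), 'qd': array([ 3.02803645e-04, -1.70216144e-03, -1.16647458e-04,  8.87700180e-04,
        9.88396259e-05,  1.68383653e-03]), 'tau': array([ 9.86370687e-04, -3.96000659e+01, -3.31429374e+01, -1.80960842e-04,
        8.52939062e-03,  5.61678405e-06]), 'tcp_pos': array([ 0.23944612, -0.52213982,  0.24730661]), 'ee_rot': array([-3.06748585e+00, -6.69499686e-01,  1.48823747e-05]), 'force': array([ 0.48137551, -0.11680036, -0.0141489 ]), 'moment': array([0.03587584, 0.01629834, 0.02055472]), 'opening': 0.08542402770015323} 0.017
scene {'vertical_fov': 47.92686523032495, 'cx': 319.2911615485719, 'cy': 198.6249238352828, 'R': array([[ 0.55779217,  0.82995942,  0.00593769],
       [ 0.61592281, -0.40912774, -0.6732411 ],
       [-0.55633352,  0.37918578, -0.73939919]]), 't': array([-0.34908704, -0.35565618,  1.1514187 ])}
side {'vertical_fov': 42.774241429532424, 'cx': 323.06105507236805, 'cy': 203.2756436636257, 'R': array([[ 0.98564402, -0.16881612, -0.0026443 ],
       [-0.10721598, -0.61373535, -0.78219796],
       [ 0.13042472,  0.77125225, -0.62302436]]), 't': array([-0.6083783 ,  0.1055578 ,  0.97872083])}
wrist {'vertical_fov': 65.70646984690485, 'cx': 324.89342896734536, 'cy': 198.28535185148945, 'R': array([[ 0.41647781, -0.90914366, -0.00200992],
       [-0.86126658, -0.39525142,  0.31936842],
       [-0.2911462 , -0.13127878, -0.9476285 ]]), 't': array([-0.57372517, -0.04048437,  0.38023027])}
0.15
```

View pics/scene0.png

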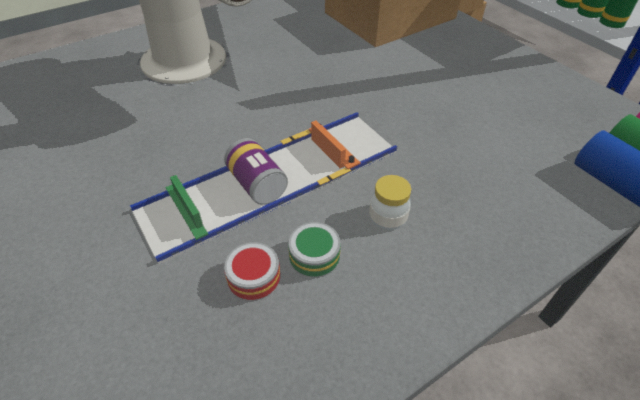

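View pics/side0.png

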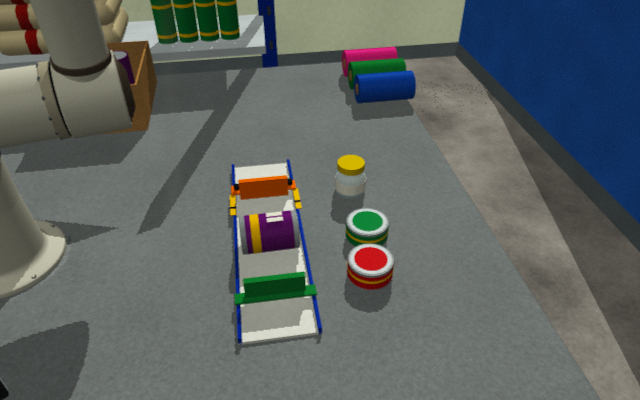

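View pics/wrist0.png

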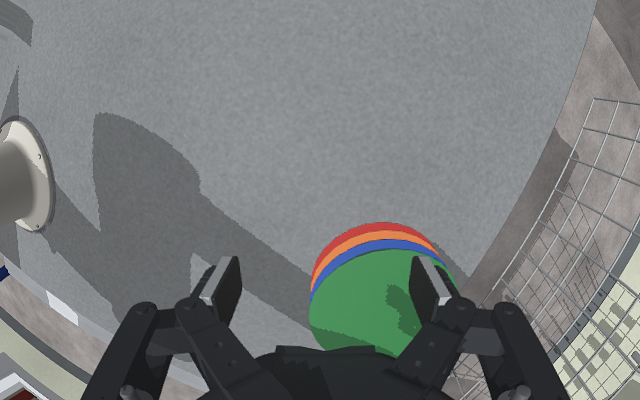

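The scene and side views show the lane: the keeper at (185,205) in the scene view, the can at (255,170) and the stop at (333,145). The red, green and yellow-capped bystanders sit on its outer side. Next I'll measure the lane and what's on it.

```bash
cat > h.py <<'E'
import numpy as np,cv2
def load(f): return dict(np.load(f))
def ray(m,u,v):
    f=200/np.tan(np.radians(float(m['vertical_fov']))/2)
    d=np.stack([(np.asarray(u)-m['cx'])/f,(np.asarray(v)-m['cy'])/f,np.ones(np.shape(u))],-1)
    return -m['R'].T@m['t'], d@m['R']
def onz(m,u,v,z):
    o,d=ray(m,u,v); k=(z-o[2])/d[...,2]; return o+d*k[...,None]
def dep(m,mask):
    v,u=np.nonzero(mask&(m['d']>0)); o,d=ray(m,u,v); return o+d*m['d'][v,u][:,None],u,v
def hsv(m): return cv2.cvtColor(m['p'],cv2.COLOR_RGB2HSV).astype(int)
def col(m,lo,hi,s=120,v=50,v2=256):
    h=hsv(m); return (h[...,0]>=lo)&(h[...,0]<=hi)&(h[...,1]>=s)&(h[...,2]>=v)&(h[...,2]<v2)
E
python3 - <<'E'
from h import *
for n in ["scene","side"]:
    m=load(n+"0.npz")
    for nm,lo,hi,roi in [("blue",112,128,(100,110,420,270) if n=="scene" else (225,155,330,345)),("green",55,85,(150,160,220,245) if n=="scene" else (230,265,322,305)),("orange",5,14,(300,115,362,175) if n=="scene" else (230,170,305,205)),("yellow",20,30,(270,120,352,190) if n=="scene" else (228,170,305,215))]:
        M=col(m,lo,hi)
        R=np.zeros_like(M);R[roi[1]:roi[3],roi[0]:roi[2]]=1
        P,u,v=dep(m,M&R)
        print(n,nm,len(P),"z pct",np.percentile(P[:,2],[2,50,98]).round(4),"med",np.median(P,0).round(4))
        if nm=="blue":
            # rail top pixels -> plane z=.016
            Q=P[(abs(P[:,2]-.016)<.004)]
            (c,sz,a)=cv2.minAreaRect((Q[:,:2]*1000).astype(np.float32));print(c,sz,a,cv2.boxPoints((c,sz,a)))
    h=hsv(m)
E
```

```text
scene blue 1321 z pct [0.0086 0.0146 0.0177] med [ 0.5655 -0.1243  0.0146]
(502.7419738769531, -25.66241455078125) (497.63507080078125, 140.1251678466797) 89.48417663574219 [[ 430.4422  -273.8391 ]
 [ 570.56165 -275.10062]
 [ 575.04175  222.51428]
 [ 434.9223   223.77579]]
scene green 188 z pct [0.0212 0.0574 0.0594] med [ 0.4826 -0.1925  0.0574]
scene orange 890 z pct [0.0126 0.0356 0.0552] med [0.5209 0.0968 0.0356]
scene yellow 239 z pct [0.0152 0.0176 0.0195] med [0.5672 0.0708 0.0176]
side blue 904 z pct [-0.0007  0.0161  0.0189] med [ 0.5623 -0.1185  0.0161]
(502.5369873046875, -25.371353149414062) (503.8037109375, 135.58328247070312) 89.38807678222656 [[ 432.05893 -276.53482]
 [ 567.63446 -277.98285]
 [ 573.015    225.79211]
 [ 437.4395   227.24014]]
side green 1691 z pct [0.021  0.0359 0.0594] med [ 0.4992 -0.1981  0.0359]
side orange 1079 z pct [0.0076 0.0328 0.0555] med [0.5026 0.0952 0.0328]
side yellow 242 z pct [-0.0009  0.0177  0.021 ] med [0.4768 0.07   0.0177]
```

```bash
cat >> h.py <<'E'
C=np.array([.5026,-.0255]);YAW=-.0098
def lane(P):
    c,s=np.cos(YAW),np.sin(YAW); q=np.array(P,float).copy(); d=q[...,:2]-C
    q[...,0]=c*d[...,0]+s*d[...,1]; q[...,1]=-s*d[...,0]+c*d[...,1]; return q
def tow(q):
    c,s=np.cos(YAW),np.sin(YAW); return np.array([c*q[0]-s*q[1]+C[0],s*q[0]+c*q[1]+C[1]])
E
python3 - <<'E'
from h import *
for n in ["scene","side"]:
    m=load(n+"0.npz")
    P,u,v=dep(m,np.ones((400,640),bool)); L=lane(P); h=hsv(m)[v,u]
    ins=(abs(L[:,0])<.075)&(abs(L[:,1])<.26)
    # rails
    bl=ins&(abs(h[:,0]-120)<9)&(h[:,1]>120)&(abs(L[:,2]-.016)<.003)
    for s in (-1,1):
        k=bl&(L[:,0]*s>.055); f=np.polyfit(L[k,1],L[k,0],1); print(n,'rail',s,k.sum(),f)
    ye=ins&(abs(h[:,0]-25)<7)&(h[:,1]>120)&(L[:,2]<.025)
    print('yellow y range',[np.percentile(L[ye&(L[:,0]*s>0.05),1],[1,99]).round(4) for s in(-1,1)])
    og=ins&(h[:,0]<15)&(h[:,1]>150)&(h[:,2]>60)&(L[:,1]>.05)
    top=og&(L[:,2]>.051); print('stop top',top.sum(),L[top].min(0).round(4),L[top].max(0).round(4),np.median(L[top],0).round(4))
    fc=og&(L[:,2]>.025)&(L[:,2]<.049)&(abs(L[:,0])<.04); print('stop face y',fc.sum(),np.percentile(L[fc,1],[5,50,95]).round(4), np.polyfit(L[fc,0],L[fc,1],1))
    gr=ins&(abs(h[:,0]-70)<15)&(h[:,1]>120)&(L[:,1]<-.05)
    top=gr&(L[:,2]>.0555); print('keep top',top.sum(),L[top].min(0).round(4),L[top].max(0).round(4))
    fc=gr&(L[:,2]>.025)&(L[:,2]<.05)&(abs(L[:,0])<.04);print('keep face y',fc.sum(),np.percentile(L[fc,1],[5,50,95]).round(4))
    print('keeper all',L[gr].min(0).round(4),L[gr].max(0).round(4))
    cn=ins&(abs(L[:,0])<.05)&(abs(L[:,1]+.03)<.12)&(L[:,2]>.04)&~gr&~og&((h[:,0]>120)|((h[:,0]<35)&(h[:,0]>16)&(h[:,1]>100)))
    Q=L[cn]
    # cylinder fit y-z with radius .0365, with tilt
    from scipy.optimize import least_squares
    r=least_squares(lambda p:np.hypot(Q[:,1]-p[0]-p[1]*Q[:,0],Q[:,2]-p[2])-.0365,[-.03,0,.0425],loss='soft_l1',f_scale=.001)
    print('can',len(Q),r.x.round(4),Q.min(0).round(4),Q.max(0).round(4), 'topx',np.percentile(Q[:,0],[1,99]).round(4))
    bk=ins&(h[:,2]<45)&(L[:,1]>.03)&(L[:,1]<.12)&(abs(L[:,0])>.05); print('black',bk.sum(),[np.median(L[bk&(L[:,0]*s>0)],0).round(4) for s in(-1,1)])
    for nm,c in [('red',(abs(h[:,0]-90)>83)),('green',abs(h[:,0]-70)<15),('yel',abs(h[:,0]-25)<7)]:
        k=c&(h[:,1]>130)&(L[:,0]>.08)&(L[:,0]<.3)&(abs(L[:,1])<.3)&(P[:,2]>.02)&(P[:,2]<.1); print(nm,k.sum(),P[k].min(0).round(3),P[k].max(0).round(3))
E
```

```text
scene rail -1 370 [ 0.00249481 -0.06418894]
scene rail 1 534 [0.00135604 0.06575558]
yellow y range [array([0.0619, 0.1251]), array([0.0615, 0.1286])]
stop top 188 [-0.0503  0.1204  0.0513] [0.0525 0.1322 0.0566] [0.0005 0.1253 0.054 ]Traceback (most recent call last):
  File "<stdin>", line 14, in <module>
    return _quantile_unchecked(
        a, q, axis, out, overwrite_input, method, keepdims, weights)
    return _ureduce(a,
                    func=_quantile_ureduce_func,
    ...<5 lines>...
                    overwrite_input=overwrite_input,
                    method=method)
    r = func(a, **kwargs)
    result = _quantile(arr,
                       quantiles=q,
    ...<2 lines>...
                       out=out,
                       weights=wgt)
    slices_having_nans = np.isnan(arr[-1, ...])
                                  ~~~^^^^^^^^^
IndexError: index -1 is out of bounds for axis 0 with size 0
```

```bash
cat > meas.py <<'E'
from h import *
from scipy.optimize import least_squares
def pc(a,q=[5,50,95]): return np.percentile(a,q).round(4) if len(a) else None
def run(f,n):
    m=load(f)
    P,u,v=dep(m,np.ones((400,640),bool)); L=lane(P); h=hsv(m)[v,u]
    ins=(abs(L[:,0])<.075)&(abs(L[:,1])<.26)
    bl=ins&(abs(h[:,0]-120)<9)&(h[:,1]>120)&(abs(L[:,2]-.016)<.003)
    for s in (-1,1):
        k=bl&(L[:,0]*s>.055); print(n,'rail',s,k.sum(),np.polyfit(L[k,1],L[k,0],1).round(4),pc(L[k,1],[0,100]))
    ye=ins&(abs(h[:,0]-25)<7)&(h[:,1]>120)&(L[:,2]<.025)
    print('yellow y range',[pc(L[ye&(L[:,0]*s>0.05),1],[1,99]) for s in(-1,1)])
    og=ins&(h[:,0]<17)&(h[:,1]>100)&(h[:,2]>40)&(L[:,1]>.05)
    for nm,g,z in(('stop',og,.051),('keeper',ins&(abs(h[:,0]-70)<20)&(h[:,1]>100)&(L[:,1]<.05),.0555)):
        top=g&(L[:,2]>z); print(nm,'top',top.sum(),pc(L[top,0],[1,50,99]),pc(L[top,1],[1,50,99]),pc(L[top,2]))
        fc=g&(L[:,2]>.02)&(L[:,2]<.049)&(abs(L[:,0])<.045); print(nm,'face y',fc.sum(),pc(L[fc,1]), np.polyfit(L[fc,0],L[fc,1],1) if fc.sum()>20 else '')
    cn=ins&(abs(L[:,0])<.05)&(abs(L[:,1])<.16)&(L[:,2]>.03)&(h[:,0]>125)&(h[:,0]<165)&(h[:,1]>80)
    Q=L[cn]
    if len(Q)>50:
        r=least_squares(lambda p:np.hypot(Q[:,1]-p[0]-p[1]*Q[:,0],Q[:,2]-p[2])-.0365,[np.median(Q[:,1]),0,.0425],loss='soft_l1',f_scale=.001)
        print('can y,tilt,z',len(Q),r.x.round(4),'x',pc(Q[:,0],[0,1,99,100]),'cost',r.cost)
    bk=ins&(h[:,2]<60)&(h[:,1]<120)&(L[:,1]>.065)&(L[:,1]<.12)&(abs(L[:,0])>.055)&(L[:,2]>.012)&(L[:,2]<.025); print('black',bk.sum(),[np.median(L[bk&(L[:,0]*s>0)],0).round(4) for s in(-1,1)])
    return P,L,h
if __name__=="__main__":
  for n in ["scene","side"]:
    P,L,h=run(n+"0.npz",n)
    for nm,c in [('red',(abs(h[:,0]-90)>83)),('green',abs(h[:,0]-70)<15),('yel',abs(h[:,0]-25)<7)]:
        k=c&(h[:,1]>130)&(L[:,0]>.08)&(L[:,0]<.3)&(abs(L[:,1])<.3)&(P[:,2]>.02)&(P[:,2]<.1); print(nm,k.sum(),P[k].min(0).round(3),P[k].max(0).round(3))
E
python3 meas.py
```

```text
scene rail -1 370 [ 0.0025 -0.0642] [-0.2483  0.2486]
scene rail 1 534 [0.0014 0.0658] [-0.2489  0.247 ]
yellow y range [array([0.0619, 0.1251]), array([0.0615, 0.1286])]
stop top 240 [-0.0517  0.0022  0.0512] [0.1208 0.126  0.1334] [0.0517 0.054  0.0552]
stop face y 326 [0.1203 0.1215 0.1494] [0.11202988 0.12350924]
keeper top 272 [-0.0502  0.0019  0.0508] [-0.1714 -0.1666 -0.1606] [0.0562 0.0577 0.0592]
keeper face y 195 [-0.1796 -0.1756 -0.1712] [-0.0179863  -0.17560449]
can y,tilt,z 774 [-0.0321  0.0187  0.0424] x [-0.0448 -0.0425  0.042   0.0442] cost 0.00022111592074221294
black 0 [array([nan, nan, nan]), array([nan, nan, nan])]
red 1008 [ 0.648 -0.2    0.026] [ 0.718 -0.13   0.043]
green 123 [ 0.671 -0.082  0.038] [ 0.721 -0.033  0.044]
yel 803 [ 0.667 -0.195  0.02 ] [0.737 0.127 0.078]
side rail -1 354 [ 0.0008 -0.0652] [-0.2517  0.2499]
side rail 1 379 [0.0015 0.0649] [-0.2515  0.252 ]
yellow y range [array([0.0601, 0.1267]), array([0.0591, 0.1265])]
stop top 211 [-0.05    0.0004  0.0506] [0.117  0.123  0.1318] [0.0515 0.054  0.0563]
stop face y 459 [0.1174 0.12   0.1227] [0.0028493  0.11996863]
keeper top 365 [-0.0504 -0.0004  0.0495] [-0.1744 -0.1681 -0.1606] [0.0563 0.058  0.0597]
keeper face y 831 [-0.1825 -0.1732 -0.1713] [ 0.0018191  -0.17466884]
can y,tilt,z 1214 [-0.0336  0.0202  0.0428] x [-0.0431 -0.042   0.0439  0.0448] cost 0.0007542104807200546
black 6 [array([-0.0675,  0.0857,  0.0175]), array([0.0723, 0.088 , 0.0165])]
red 717 [ 0.635 -0.204  0.02 ] [ 0.709 -0.13   0.046]
green 551 [ 0.654 -0.102  0.02 ] [ 0.726 -0.028  0.045]
yel 616 [ 0.637 -0.203  0.02 ] [0.727 0.129 0.078]
  return _methods._mean(a, axis=axis, dtype=dtype,
  ret = um.true_divide(
```

Run:
```python
import cv2
for n,(a,b,c,d) in {"scene":(120,100,420,290),"side":(215,150,415,350)}.items():
    p=cv2.imread(f"pics/{n}0.png")[b:d,a:c]; k=2.6
    cv2.imwrite(f"pics/{n}0z.png",cv2.resize(p,None,fx=k,fy=k,interpolation=cv2.INTER_CUBIC))
```

```text
(no output)
```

View pics/scene0z.png

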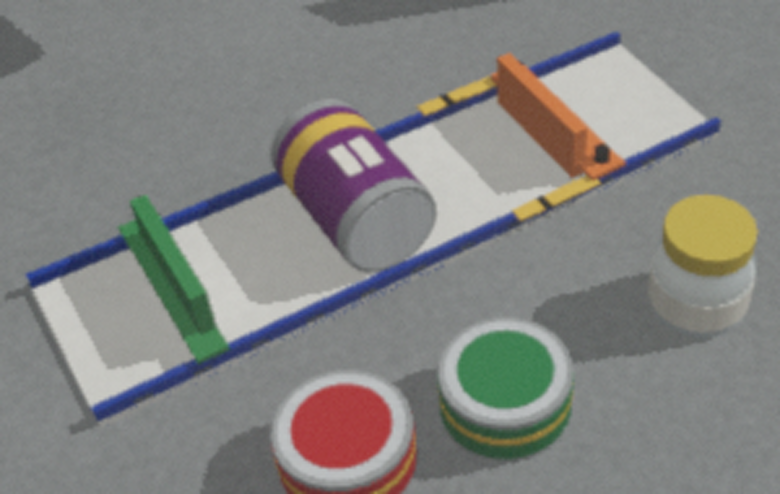

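View pics/side0z.png

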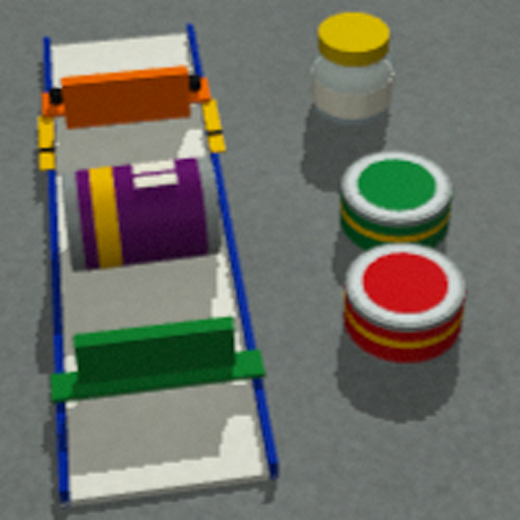

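Measured in the lane frame, from both views:

| Item | Value |
|---|---|
| Lane centre | (0.5026, -0.0255), yaw about -0.011 |
| Can y | -0.033, tilt 0.02 rad, z 0.0425 as specified |
| Stop face y | about 0.120 |
| Keeper face y | about -0.161, top 0.058 as specified |

I'll put the half-open gripper between the keeper and the can, with the jaws along lane x.

```bash
sed -i 's/YAW=-.0098/YAW=-.0113/' h.py
cat > plan.py <<'E'
import sys,numpy as np
from scipy.spatial.transform import Rotation as Ro
from bench import sense
from h import tow,YAW,lane
# plan.py lx ly z maxstep nrows grip
lx,ly,z,st,n,g=map(float,sys.argv[1:7])
s=sense();p=s['tcp_pos'];R=Ro.from_rotvec(s['ee_rot'])
xy=tow((lx,ly));T=np.array([*xy,z])
# desired: z down, y = lane x
y=np.array([np.cos(YAW),np.sin(YAW),0]);zz=np.array([0,0,-1.]);x=np.cross(y,zz)
Rt=Ro.from_matrix(np.stack([x,y,zz],1))
for i in range(int(n)):
    d=T-p; L=np.linalg.norm(d); d=d*min(1,st/1000/max(L,1e-9))
    dr=np.degrees((R.inv()*Rt).as_rotvec()); a=np.linalg.norm(dr); dr*=min(1,6.5/max(a,1e-9))
    print('{"grip":%g,"slide":%s,"dr":%s}'%(g,(R.inv().apply(d)*1000).round(1).tolist(),dr.round(2).tolist()))
    p=p+d;R=R*Ro.from_rotvec(np.radians(dr))
print('remaining mm',((T-p)*1000).round(1),'clock',s['clock'],'lane tcp',lane(s['tcp_pos']).round(4),'F',s['force'].round(2),s['q'].round(2), s['opening'])
E
python3 - <<'E'
from bench import *
m=camera_model('wrist');R=m['R'];t=m['t'];s=sense()
from scipy.spatial.transform import Rotation as Ro
print('cam in tool',Ro.from_rotvec(s['ee_rot']).inv().apply(-R.T@t-s['tcp_pos']))
E
python3 plan.py 0 -.107 .2 40 15 0
```

```text
cam in tool [ 0.08289635 -0.00020331 -0.12466061]
{"grip":0,"slide":[33.9, -20.8, 4.1],"dr":[-0.01, -0.01, -6.5]}
{"grip":0,"slide":[36.1, -16.8, 4.1],"dr":[-0.01, -0.01, -6.5]}
{"grip":0,"slide":[37.7, -12.6, 4.1],"dr":[-0.01, -0.01, -6.5]}
{"grip":0,"slide":[38.9, -8.3, 4.1],"dr":[-0.01, -0.01, -6.5]}
{"grip":0,"slide":[39.6, -3.8, 4.0],"dr":[-0.01, -0.01, -6.5]}
{"grip":0,"slide":[39.8, 0.7, 4.0],"dr":[-0.01, -0.01, -6.5]}
{"grip":0,"slide":[39.5, 5.2, 4.0],"dr":[-0.01, -0.01, -6.5]}
{"grip":0,"slide":[38.6, 9.6, 4.0],"dr":[-0.01, -0.01, -6.5]}
{"grip":0,"slide":[37.3, 14.0, 4.0],"dr":[-0.01, -0.01, -6.5]}
{"grip":0,"slide":[35.5, 18.1, 4.0],"dr":[-0.01, -0.01, -6.23]}
{"grip":0,"slide":[33.3, 21.8, 4.0],"dr":[-0.0, -0.0, -0.0]}
{"grip":0,"slide":[26.6, 17.5, 3.2],"dr":[0.0, 0.0, -0.0]}
{"grip":0,"slide":[0.0, 0.0, 0.0],"dr":[-0.0, -0.0, -0.0]}
{"grip":0,"slide":[0.0, 0.0, 0.0],"dr":[0.0, 0.0, -0.0]}
{"grip":0,"slide":[0.0, 0.0, 0.0],"dr":[-0.0, -0.0, -0.0]}
remaining mm [0. 0. 0.] clock 0.15 lane tcp [-0.2575 -0.4997  0.2475] F [ 0.06 -1.03 -0.97] [-1.35  0.16  1.6  -0.    1.39 -0.21] 0.0857277347187984
```

Request:
play_rows([
  {"grip":0,"slide":[33.9,-20.8,4],"dr":[0,0,-6.5]},
  {"grip":0,"slide":[36,-16.8,4],"dr":[0,0,-6.5]},
  {"grip":0,"slide":[37.7,-12.6,4],"dr":[0,0,-6.5]},
  {"grip":0,"slide":[38.9,-8.3,4],"dr":[0,0,-6.5]},
  {"grip":0,"slide":[39.6,-3.8,4],"dr":[0,0,-6.5]},
])

```text
clock: 0.57
tcp_pos: [0.3482, -0.357, 0.2256]
ee_rot: [2.751, 1.516, -0.003]
force: [1.5, 0.0, 0.2]
opening: 0.0429
```

```bash
python3 plan.py 0 -.107 .2 40 10 0
```

```text
{"grip":0,"slide":[39.8, 1.4, 3.7],"dr":[-0.02, 0.02, -6.5]}
{"grip":0,"slide":[39.4, 5.9, 3.7],"dr":[-0.02, 0.02, -6.5]}
{"grip":0,"slide":[38.5, 10.3, 3.7],"dr":[-0.02, 0.02, -6.5]}
{"grip":0,"slide":[37.0, 14.6, 3.7],"dr":[-0.02, 0.02, -6.5]}
{"grip":0,"slide":[35.2, 18.7, 3.7],"dr":[-0.01, 0.02, -5.62]}
{"grip":0,"slide":[33.1, 22.1, 3.7],"dr":[0.0, 0.0, -0.0]}
{"grip":0,"slide":[27.3, 18.2, 3.1],"dr":[0.0, -0.0, 0.0]}
{"grip":0,"slide":[0.0, 0.0, 0.0],"dr":[0.0, 0.0, 0.0]}
{"grip":0,"slide":[0.0, 0.0, 0.0],"dr":[0.0, 0.0, 0.0]}
{"grip":0,"slide":[0.0, 0.0, 0.0],"dr":[0.0, 0.0, 0.0]}
remaining mm [0. 0. 0.] clock 0.5667 lane tcp [-0.1506 -0.3332  0.2256] F [1.48 0.02 0.21] [-1.04 -0.02  1.83 -0.    1.33 -0.48] 0.04292454771240598
```

Request:
play_rows([
  {"grip":0,"slide":[39.8,1.4,3.7],"dr":[0,0,-6.5]},
  {"grip":0,"slide":[39.4,5.9,3.7],"dr":[0,0,-6.5]},
  {"grip":0,"slide":[38.5,10.3,3.7],"dr":[0,0,-6.5]},
  {"grip":0,"slide":[37,14.6,3.7],"dr":[0,0,-6.5]},
  {"grip":0,"slide":[35,18.7,3.7],"dr":[0,0,-5.6]},
])

```text
clock: 0.98
tcp_pos: [0.4608, -0.1825, 0.205]
ee_rot: [-2.203, -2.238, 0.003]
force: [-0.2, -0.8, -0.2]
opening: 0.0431
```

```bash
python3 plan.py 0 -.107 .15 40 5 0
```

```text
{"grip":0,"slide":[23.3, 19.6, 25.9],"dr":[-0.11, 0.03, 1.54]}
{"grip":0,"slide":[23.8, 18.9, 26.0],"dr":[-0.0, 0.0, -0.0]}
{"grip":0,"slide":[2.8, 2.2, 3.1],"dr":[0.0, -0.0, -0.0]}
{"grip":0,"slide":[0.0, 0.0, 0.0],"dr":[-0.0, -0.0, -0.0]}
{"grip":0,"slide":[0.0, 0.0, 0.0],"dr":[-0.0, -0.0, -0.0]}
remaining mm [0. 0. 0.] clock 0.9833 lane tcp [-0.04   -0.1575  0.205 ] F [-0.24 -0.79 -0.23] [-0.62 -0.01  1.86 -0.    1.29 -0.64] 0.04306201007993939
```

Request:
play_rows([
  {"grip":0,"slide":[23.3,19.6,25.9],"dr":[0,0,1.5]},
  {"grip":0,"slide":[23.8,18.9,26],"dr":[0,0,0]},
  {"grip":0,"slide":[3,2,3],"dr":[0,0,0]},
])

```text
clock: 1.23
tcp_pos: [0.5054, -0.1241, 0.1493]
ee_rot: [2.22, 2.219, 0.002]
force: [-0.1, 0.8, -1.7]
opening: 0.0425
```

```bash
python3 plan.py 0 -.107 .09 25 5 0
python3 - <<'E'
from bench import *
import cv2,numpy as np
for n in ["wrist","side"]:
    m=camera_model(n);p,d=capture(n);cv2.imwrite(f"pics/{n}1.png",p[:,:,::-1]);np.savez(f"{n}1.npz",p=p,d=d,**m)
E
```

```text
{"grip":0,"slide":[-3.5, -1.7, 24.7],"dr":[0.15, 0.05, 0.63]}
{"grip":0,"slide":[-3.5, -1.6, 24.7],"dr":[0.0, 0.0, -0.0]}
{"grip":0,"slide":[-1.4, -0.7, 9.9],"dr":[-0.0, 0.0, 0.0]}
{"grip":0,"slide":[0.0, 0.0, 0.0],"dr":[0.0, -0.0, -0.0]}
{"grip":0,"slide":[0.0, 0.0, 0.0],"dr":[0.0, 0.0, 0.0]}
remaining mm [0. 0. 0.] clock 1.2333 lane tcp [ 0.0039 -0.0986  0.1493] F [-0.1   0.76 -1.68] [-0.47  0.12  1.85  0.    1.17 -0.47] 0.04248955498341585
```

View pics/side1.png

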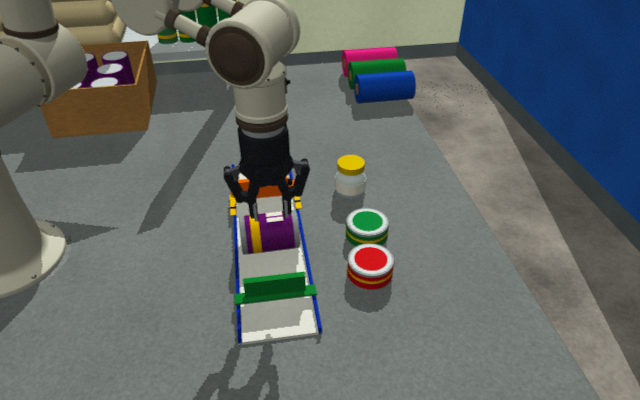

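View pics/wrist1.png

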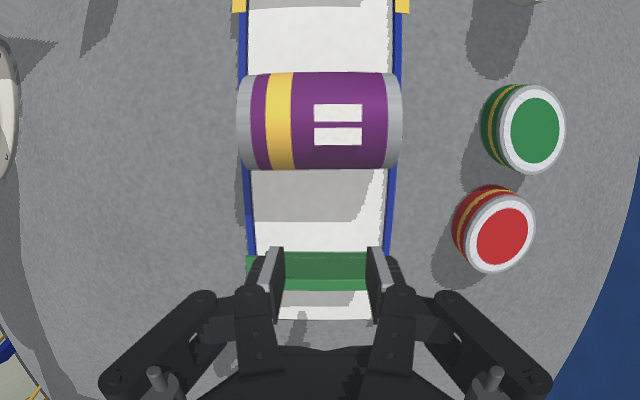

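The wrist view shows the can straight ahead at rows 70–170. The fingers are clear between it and the keeper (row 270), which fits the numbers, so I'll descend.

Request:
play_rows([
  {"grip":0,"slide":[-4.5,-1.7,24],"dr":[0,0,0.6]},
  {"grip":0,"slide":[-4,-1.6,24],"dr":[0,0,0]},
  {"grip":0,"slide":[0,0,10],"dr":[0,0,0]},
  {"grip":0,"slide":[0,0,0],"dr":[0,0,0]},
])

```text
clock: 1.67
tcp_pos: [0.5041, -0.142, 0.098]
ee_rot: [2.226, 2.194, 0.002]
force: [0.6, 0.3, 0.2]
opening: 0.0424
```

```bash
python3 plan.py 0 -.106 .046 15 4 0
python3 - <<'E'
from bench import *
import cv2,numpy as np
for n in ["wrist","side"]:
    m=camera_model(n);p,d=capture(n);cv2.imwrite(f"pics/{n}2.png",p[:,:,::-1]);np.savez(f"{n}2.npz",p=p,d=d,**m)
E
```

```text
{"grip":0,"slide":[3.1, -1.0, 14.6],"dr":[0.7, 0.59, -0.2]}
{"grip":0,"slide":[3.0, -0.8, 14.7],"dr":[0.0, 0.0, -0.0]}
{"grip":0,"slide":[3.0, -0.8, 14.7],"dr":[-0.0, -0.0, 0.0]}
{"grip":0,"slide":[1.6, -0.4, 7.9],"dr":[-0.0, 0.0, 0.0]}
remaining mm [0. 0. 0.] clock 1.6667 lane tcp [ 0.0029 -0.1165  0.098 ] F [0.57 0.25 0.16] [-0.5   0.19  1.88 -0.    1.06 -0.49] 0.04239030973938714
```

View pics/side2.png

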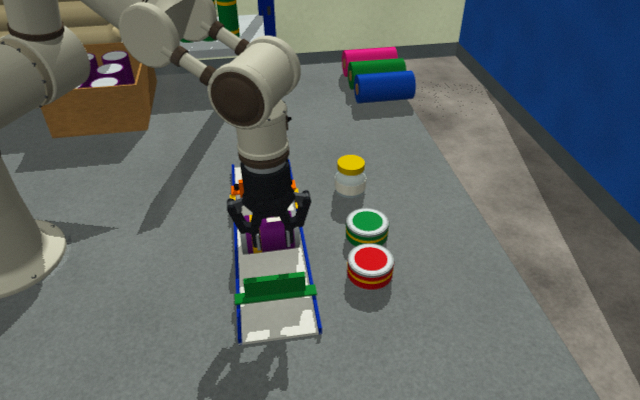

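View pics/wrist2.png

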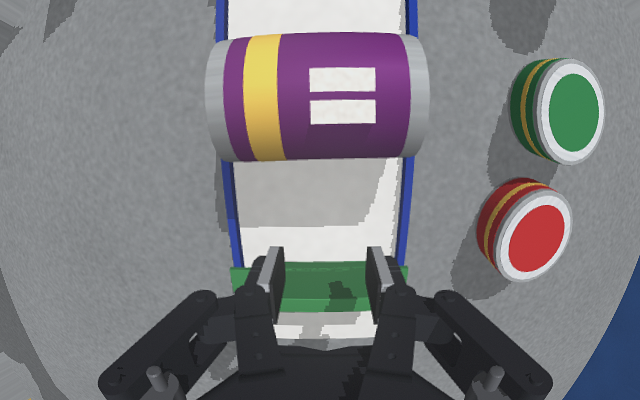

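Request:
play_rows([
  {"grip":0,"slide":[4,-1,14.6],"dr":[0.7,0.6,-0.2]},
  {"grip":0,"slide":[3,-0.8,14.6],"dr":[0,0,0]},
  {"grip":0,"slide":[3,-0.8,14.6],"dr":[0,0,0]},
  {"grip":0,"slide":[1.6,-0.4,8],"dr":[0,0,0]},
])

```text
clock: 2.1
tcp_pos: [0.5095, -0.136, 0.0566]
ee_rot: [2.222, 2.192, 0.01]
force: [-1.1, 1.5, -0.5]
opening: 0.0427
```

```bash
python3 plan.py 0 -.096 .046 5 3 0
```

```text
{"grip":0,"slide":[3.7, -2.1, 2.6],"dr":[1.06, 0.55, -0.13]}
{"grip":0,"slide":[3.7, -2.1, 2.7],"dr":[-0.0, 0.0, 0.0]}
{"grip":0,"slide":[3.7, -2.1, 2.7],"dr":[0.0, -0.0, -0.0]}
remaining mm [-1.9  3.5 -2.5] clock 2.1 lane tcp [ 0.0081 -0.1104  0.0566] F [-1.09  1.51 -0.55] [-0.49  0.26  1.89  0.    0.97 -0.48] 0.04274717626545927
```

Request:
play_rows([
  {"grip":0,"slide":[1,-4,4],"dr":[1,0.5,0]},
  {"grip":0,"slide":[1,-3,4],"dr":[0,0,0]},
  {"grip":0,"slide":[0,0,0],"dr":[0,0,0]},
])

```text
clock: 2.35
tcp_pos: [0.5031, -0.1347, 0.05]
ee_rot: [2.235, 2.205, 0.0]
force: [0.1, 0.2, 0.8]
opening: 0.0423
```

```bash
python3 plan.py 0 -.096 .046 5 3 0;python3 plan.py 0 -.096 .046 5 1 0
```

```text
{"grip":0,"slide":[4.7, -0.6, 1.4],"dr":[0.09, 0.07, -0.13]}
{"grip":0,"slide":[4.7, -0.6, 1.4],"dr":[0.0, -0.0, 0.0]}
{"grip":0,"slide":[3.7, -0.5, 1.1],"dr":[-0.0, -0.0, -0.0]}
remaining mm [0. 0. 0.] clock 2.35 lane tcp [ 0.0017 -0.1092  0.05  ] F [0.14 0.24 0.83] [-0.49  0.27  1.9  -0.    0.97 -0.48] 0.042320864897856345
{"grip":0,"slide":[4.7, -0.6, 1.4],"dr":[0.09, 0.07, -0.13]}
remaining mm [-1.   8.4 -2.6] clock 2.35 lane tcp [ 0.0017 -0.1092  0.05  ] F [0.14 0.24 0.83] [-0.49  0.27  1.9  -0.    0.97 -0.48] 0.042320864897856345
```

Request:
play_rows([
  {"grip":0,"slide":[5,-0.6,2],"dr":[0,0,0]},
  {"grip":0,"slide":[5,-0.5,2],"dr":[0,0,0]},
  {"grip":0,"slide":[5,0,0],"dr":[0,0,0]},
  {"grip":0,"slide":[4,0,0],"dr":[0,0,0]},
  {"grip":0,"slide":[3,0,0],"dr":[0,0,0]},
])

```text
clock: 2.77
tcp_pos: [0.5039, -0.1121, 0.0483]
ee_rot: [2.233, 2.201, 0.003]
force: [0.1, 0.7, 0.0]
opening: 0.0428
```

```bash
python3 plan.py 0 .0 .046 4 1 0
cat > look.py <<'E'
import sys
from bench import *
import cv2,numpy as np
k=sys.argv[1]
for n in sys.argv[2:]:
    m=camera_model(n);p,d=capture(n);cv2.imwrite(f"pics/{n}{k}.png",p[:,:,::-1]);np.savez(f"{n}{k}.npz",p=p,d=d,**m)
from meas import run
for n in sys.argv[2:]:
    if n!='wrist': run(f"{n}{k}.npz",n)
E
python3 look.py 3 wrist scene 2>/dev/null
```

```text
{"grip":0,"slide":[4.0, -0.1, 0.1],"dr":[0.33, 0.19, -0.19]}
remaining mm [-1.3 82.6 -2.2] clock 2.7667 lane tcp [ 0.0023 -0.0866  0.0483] F [0.13 0.73 0.03] [-0.45  0.26  1.91 -0.    0.96 -0.44] 0.042774689238594746
scene rail -1 344 [ 0.001  -0.0643] [-0.2484  0.2476]
scene rail 1 521 [0.     0.0658] [-0.2488  0.2467]
yellow y range [array([0.0624, 0.1247]), array([0.0621, 0.1281])]
stop top 242 [-0.0511  0.004   0.0504] [0.1204 0.1261 0.1334] [0.0516 0.0537 0.0555]
stop face y 321 [0.1204 0.1215 0.1494] [0.11495525 0.12352071]
keeper top 264 [-0.0485  0.0025  0.051 ] [-0.1713 -0.1666 -0.1609] [0.0561 0.0578 0.0593]
keeper face y 218 [-0.1797 -0.1752 -0.1712] [-0.02181494 -0.17524633]
can y,tilt,z 481 [-0.0319  0.0141  0.0424] x [-0.045  -0.0413  0.0425  0.0445] cost 0.00016439586402928864
black 0 [array([nan, nan, nan]), array([nan, nan, nan])]
```

View pics/wrist3.png

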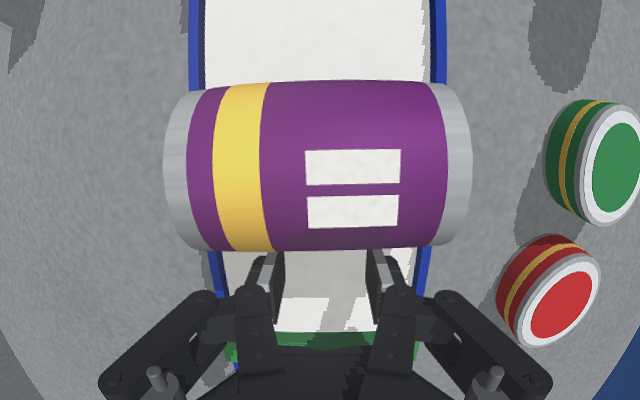

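View pics/scene3.png

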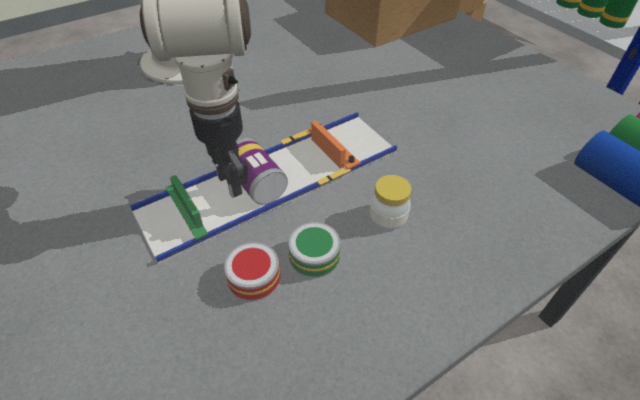

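The can hasn't moved (y -0.032), and the fingers are about 6 mm behind it, clear of everything else. Pushing gently now.

Request:
play_rows([
  {"grip":0,"slide":[4,0,0.5],"dr":[0.3,0.2,-0.2]},
  {"grip":0,"slide":[4,-0.5,0.5],"dr":[0,0,0]},
  {"grip":0,"slide":[4,-0.5,0.5],"dr":[0,0,0]},
  {"grip":0,"slide":[4,0,0],"dr":[0,0,0]},
  {"grip":0,"slide":[4,0,0],"dr":[0,0,0]},
])

```text
clock: 3.28
tcp_pos: [0.5037, -0.0913, 0.0471]
ee_rot: [2.233, 2.209, 0.001]
force: [-0.2, -0.3, -0.4]
opening: 0.0425
```

```bash
python3 plan.py 0 .0 .046 4 1 0; python3 look.py 4 scene side 2>/dev/null | egrep "can|black|face|yellow"
```

```text
{"grip":0,"slide":[4.0, -0.1, 0.1],"dr":[0.06, 0.03, 0.02]}
remaining mm [-1.  61.8 -1. ] clock 3.2833 lane tcp [ 0.0018 -0.0657  0.0471] F [-0.19 -0.29 -0.42] [-0.42  0.26  1.92 -0.    0.96 -0.4 ] 0.042503173798560764
yellow y range [array([0.0615, 0.1246]), array([0.0626, 0.1286])]
stop face y 330 [0.1205 0.1215 0.1495] [0.10921945 0.12347186]
keeper face y 201 [-0.1795 -0.1753 -0.1712] [-0.00903114 -0.17532975]
can y,tilt,z 420 [-0.0161  0.0084  0.0424] x [-0.044  -0.0406  0.0424  0.0443] cost 0.000220628475701733
black 0 [array([nan, nan, nan]), array([nan, nan, nan])]
yellow y range [array([0.0951, 0.1289]), array([0.0909, 0.129 ])]
stop face y 22 [0.1177 0.1192 0.1213] [0.02547438 0.12047931]
keeper face y 829 [-0.1821 -0.1733 -0.1711] [ 0.00196337 -0.17456217]
can y,tilt,z 714 [-0.0156  0.021   0.0437] x [-0.0436 -0.0426  0.0435  0.0456] cost 0.005614027159254612
black 0 [array([nan, nan, nan]), array([nan, nan, nan])]
```

Request:
play_rows([
  {"grip":0,"slide":[4,0,0],"dr":[0,0,0]},
  {"grip":0,"slide":[5,-0.5,0],"dr":[0,0,0]},
  {"grip":0,"slide":[5,-0.5,0],"dr":[0,0,0]},
  {"grip":0,"slide":[5,-0.5,0],"dr":[0,0,0]},
  {"grip":0,"slide":[5,0,0],"dr":[0,0,0]},
])

```text
clock: 3.8
tcp_pos: [0.5022, -0.0655, 0.0471]
ee_rot: [2.233, 2.208, 0.0]
force: [-0.1, -0.4, -0.6]
opening: 0.0424
```

Request:
play_rows([
  {"grip":0,"slide":[5,0,0],"dr":[0,0,0]},
  {"grip":0,"slide":[5,0,0],"dr":[0,0,0]},
  {"grip":0,"slide":[5,0,0],"dr":[0,0,0]},
  {"grip":0,"slide":[4,0,0],"dr":[0,0,0]},
  {"grip":0,"slide":[4,0,0],"dr":[0,0,0]},
])

```text
clock: 4.22
tcp_pos: [0.5023, -0.0392, 0.047]
ee_rot: [2.233, 2.209, 0.001]
force: [0.6, -0.3, 0.4]
opening: 0.0426
```

```bash
python3 plan.py 0 .08 .046 4 1 0; python3 look.py 5 scene wrist 2>/dev/null | egrep "can|black|face|yellow"
```

```text
{"grip":0,"slide":[4.0, 0.0, 0.0],"dr":[0.05, 0.01, 0.05]}
remaining mm [ 1.2 89.7 -1. ] clock 4.2167 lane tcp [-0.0002 -0.0137  0.047 ] F [ 0.62 -0.28  0.43] [-0.32  0.24  1.94  0.    0.96 -0.31] 0.04260044618422948
yellow y range [array([0.0949, 0.1257]), array([0.0613, 0.1277])]
stop face y 326 [0.1203 0.1215 0.1495] [0.11398482 0.12360622]
keeper face y 192 [-0.1794 -0.1756 -0.1713] [-0.0200018  -0.17561849]
can y,tilt,z 484 [0.0363 0.0175 0.0425] x [-0.0448 -0.0418  0.0412  0.0427] cost 0.00022767226808039385
black 0 [array([nan, nan, nan]), array([nan, nan, nan])]
```

View pics/wrist5.png

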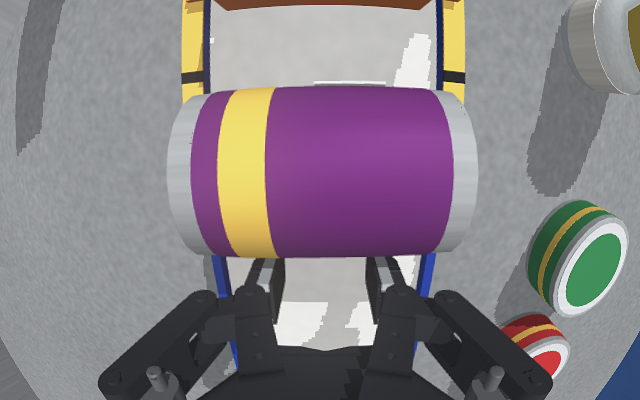

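Request:
play_rows([
  {"grip":0,"slide":[4,0,0],"dr":[0,0,0]},
  {"grip":0,"slide":[4,0,0],"dr":[0,0,0]},
  {"grip":0,"slide":[4,0,0],"dr":[0,0,0]},
  {"grip":0,"slide":[4,0,0],"dr":[0,0,0]},
  {"grip":0,"slide":[3,0,0],"dr":[0,0,0]},
])

```text
clock: 4.73
tcp_pos: [0.5026, -0.0192, 0.0471]
ee_rot: [2.233, 2.208, 0.0]
force: [-0.1, 1.4, -0.1]
opening: 0.0425
```

Request:
play_rows([
  {"grip":0,"slide":[3,0,0],"dr":[0,0,0]},
  {"grip":0,"slide":[3,0,0],"dr":[0,0,0]},
  {"grip":0,"slide":[2,0,0],"dr":[0,0,0]},
  {"grip":0,"slide":[2,0,0],"dr":[0,0,0]},
  {"grip":0,"slide":[2,0,0],"dr":[0,0,0]},
])

```text
clock: 5.15
tcp_pos: [0.5027, -0.0054, 0.047]
ee_rot: [2.233, 2.209, 0.001]
force: [-0.1, -0.2, 0.3]
opening: 0.0423
```

```bash
python3 plan.py 0 .08 .046 4 1 0; python3 look.py 6 scene wrist 2>/dev/null | egrep "can|black|face|yellow"
```

```text
{"grip":0,"slide":[4.0, 0.0, 0.1],"dr":[0.05, 0.02, 0.04]}
remaining mm [ 0.7 55.9 -0.9] clock 5.15 lane tcp [-0.0001  0.0201  0.047 ] F [-0.12 -0.23  0.3 ] [-0.25  0.24  1.95 -0.    0.96 -0.24] 0.04233515007757669
yellow y range [None, array([0.0619, 0.1288])]
stop face y 207 [0.1205 0.1217 0.152 ] [0.13676408 0.12412098]
keeper face y 197 [-0.1794 -0.1753 -0.1712] [-0.01768961 -0.17543463]
can y,tilt,z 417 [0.0707 0.0076 0.0425] x [-0.0433 -0.0408  0.0412  0.042 ] cost 0.0002659975833774702
black 0 [array([nan, nan, nan]), array([nan, nan, nan])]
```

View pics/wrist6.png

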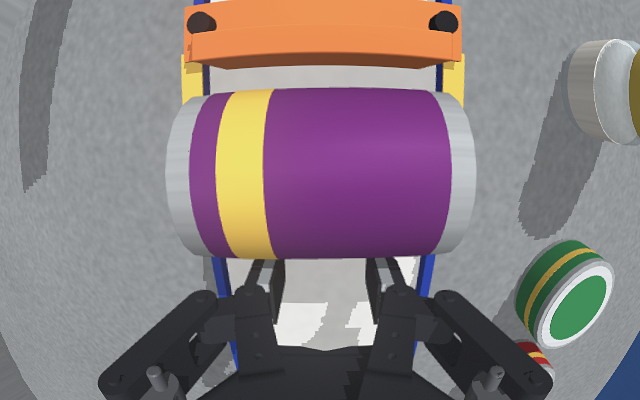

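About 13 mm left, and the wrist view still shows a gap to the stop (rows 68–90). Slower steps from here.

Request:
play_rows([
  {"grip":0,"slide":[2,0,0],"dr":[0,0,0]},
  {"grip":0,"slide":[2,0,0],"dr":[0,0,0]},
  {"grip":0,"slide":[2,0,0],"dr":[0,0,0]},
  {"grip":0,"slide":[1.5,0,0],"dr":[0,0,0]},
  {"grip":0,"slide":[1.5,0,0],"dr":[0,0,0]},
])

```text
clock: 5.67
tcp_pos: [0.5029, 0.0038, 0.0471]
ee_rot: [2.233, 2.208, 0.0]
force: [-1.4, 0.2, 0.5]
opening: 0.0426
```

```bash
python3 plan.py 0 .08 .046 4 1 0; python3 look.py 7 scene wrist 2>/dev/null | egrep "can|black|face|yellow"
```

```text
{"grip":0,"slide":[4.0, 0.0, 0.1],"dr":[0.06, 0.05, 0.02]}
remaining mm [ 0.6 46.7 -1. ] clock 5.6667 lane tcp [-0.      0.0293  0.0471] F [-1.35  0.2   0.51] [-0.23  0.24  1.95 -0.    0.96 -0.22] 0.04262487758058523
yellow y range [None, array([0.0614, 0.1288])]
stop face y 53 [0.121  0.1453 0.1543] [0.31469737 0.1311842 ]
keeper face y 197 [-0.1796 -0.1756 -0.1712] [-0.01683983 -0.17554539]
can y,tilt,z 384 [0.0796 0.011  0.0425] x [-0.0432 -0.0407  0.0415  0.0421] cost 0.00016603592826005544
black 1 [array([nan, nan, nan]), array([0.0723, 0.0839, 0.018 ])]
```

View pics/wrist7.png

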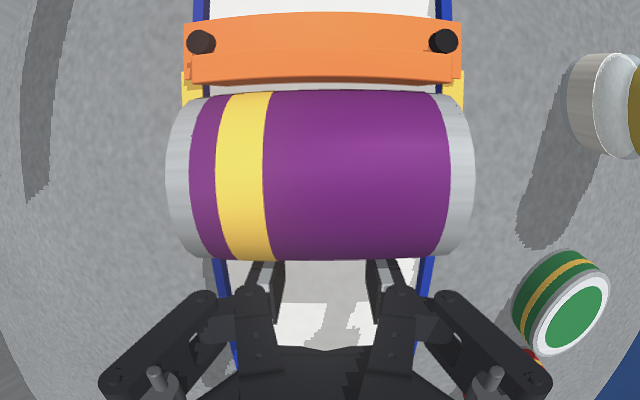

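Request:
play_rows([
  {"grip":0,"slide":[1,0,0],"dr":[0,0,0]},
  {"grip":0,"slide":[1,0,0],"dr":[0,0,0]},
  {"grip":0,"slide":[1,0,0],"dr":[0,0,0]},
])

```text
clock: 6.02
tcp_pos: [0.5029, 0.007, 0.047]
ee_rot: [2.233, 2.208, 0.0]
force: [-0.5, 0.2, 1.3]
opening: 0.0425
```

```bash
python3 plan.py 0 .08 .046 4 1 0; python3 look.py 8 scene wrist 2>/dev/null | egrep "can|black|top|yellow"
```

```text
{"grip":0,"slide":[4.0, 0.0, 0.1],"dr":[0.06, 0.04, 0.02]}
remaining mm [ 0.5 43.5 -0.9] clock 6.0167 lane tcp [-0.      0.0325  0.047 ] F [-0.49  0.24  1.31] [-0.23  0.24  1.95 -0.    0.96 -0.22] 0.0424788941604187
yellow y range [None, array([0.0614, 0.1283])]
stop top 249 [-0.051   0.0025  0.0511] [0.0928 0.1262 0.1333] [0.0518 0.0537 0.0559]
stop face y 32 [0.1415 0.1495 0.1549] [-0.41934133  0.16382561]
keeper top 272 [-0.0487  0.0024  0.051 ] [-0.1714 -0.1665 -0.1609] [0.0561 0.0578 0.0593]
can y,tilt,z 377 [0.0816 0.0213 0.0426] x [-0.0444 -0.0417  0.0411  0.0423] cost 9.719481102415448e-05
black 0 [array([nan, nan, nan]), array([nan, nan, nan])]
```

View pics/wrist8.png

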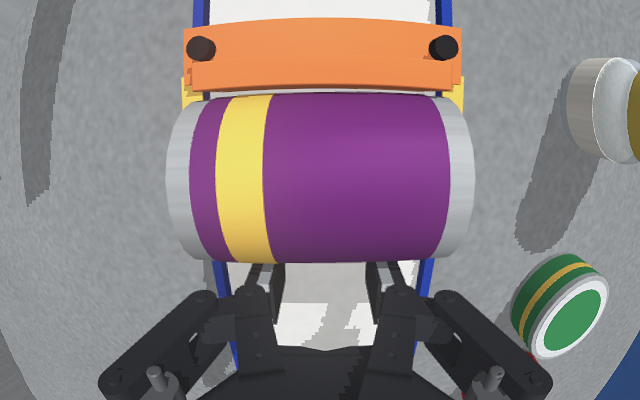

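Request:
play_rows([
  {"grip":0,"slide":[1,0,0],"dr":[0,0,0]},
  {"grip":0,"slide":[0.7,0,0],"dr":[0,0,0]},
])

```text
clock: 6.28
tcp_pos: [0.503, 0.0088, 0.047]
ee_rot: [2.233, 2.208, 0.0]
force: [-0.9, 0.0, -0.0]
opening: 0.0423
```

```bash
python3 plan.py 0 .08 .046 4 1 0; python3 look.py 9 scene wrist 2>/dev/null | egrep "can|black|top|yellow"; python3 -c "
import cv2
cv2.imwrite('pics/w9z.png',cv2.resize(cv2.imread('pics/wrist9.png')[10:130,160:490],None,fx=2.4,fy=2.4))"
```

```text
{"grip":0,"slide":[4.0, 0.0, 0.1],"dr":[0.06, 0.05, 0.03]}
remaining mm [ 0.5 41.7 -0.9] clock 6.2833 lane tcp [-0.      0.0343  0.047 ] F [-0.87  0.01 -0.03] [-0.22  0.24  1.95 -0.    0.96 -0.21] 0.042252656670710764
yellow y range [None, array([0.0616, 0.1293])]
stop top 237 [-0.0502  0.002   0.0509] [0.0998 0.1263 0.1339] [0.0523 0.0539 0.0564]
stop face y 30 [0.1428 0.1505 0.1545] [-0.4798405   0.16703894]
keeper top 272 [-0.0485  0.0032  0.0511] [-0.1712 -0.1665 -0.1609] [0.0562 0.0577 0.0591]
can y,tilt,z 367 [0.0837 0.0215 0.0426] x [-0.0427 -0.0412  0.0409  0.042 ] cost 0.00016354195582570088
black 0 [array([nan, nan, nan]), array([nan, nan, nan])]
```

View pics/w9z.png

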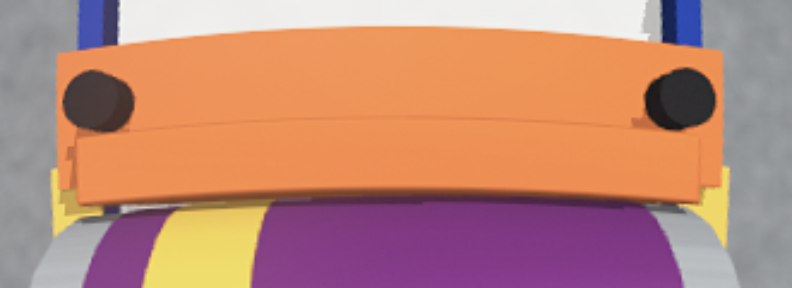

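The can's front edge nearly meets the stop's near edge (zoomed row ~200). I'll finish by feel.

Request:
play_rows([
  {"grip":0,"slide":[0.7,0,0],"dr":[0,0,0]},
])

```text
clock: 6.47
tcp_pos: [0.503, 0.0095, 0.047]
ee_rot: [2.233, 2.208, 0.0]
force: [-1.3, 0.5, -0.2]
opening: 0.0425
```

Request:
play_rows([
  {"grip":0,"slide":[0.7,0,0],"dr":[0,0,0]},
])

```text
clock: 6.55
tcp_pos: [0.503, 0.0099, 0.0471]
ee_rot: [2.232, 2.209, -0.001]
force: [-1.2, -3.3, 1.6]
opening: 0.0429
```

```bash
python3 plan.py 0 .08 .046 4 1 0; python3 look.py 10 scene wrist 2>/dev/null | egrep "can|black|top|yellow"; python3 -c "
import cv2
cv2.imwrite('pics/w10z.png',cv2.resize(cv2.imread('pics/wrist10.png')[10:130,160:490],None,fx=2.4,fy=2.4))"
```

```text
{"grip":0,"slide":[4.0, 0.0, 0.1],"dr":[0.05, 0.09, 0.05]}
remaining mm [ 0.5 40.6 -1. ] clock 6.55 lane tcp [-0.      0.0354  0.0471] F [-1.22 -3.31  1.6 ] [-0.22  0.24  1.94 -0.    0.96 -0.21] 0.042895339573199194
yellow y range [None, array([0.0618, 0.1283])]
stop top 232 [-0.0517  0.0015  0.0508] [0.094  0.1265 0.1336] [0.052  0.0539 0.064 ]
stop face y 29 [0.1424 0.149  0.1546] [-0.50315521  0.16765973]
keeper top 269 [-0.0473  0.0028  0.0502] [-0.1713 -0.1664 -0.1609] [0.0563 0.0577 0.0593]
can y,tilt,z 354 [0.0843 0.0136 0.0427] x [-0.0449 -0.0397  0.0413  0.0422] cost 0.0001656928233347552
black 0 [array([nan, nan, nan]), array([nan, nan, nan])]
```

View pics/w10z.png

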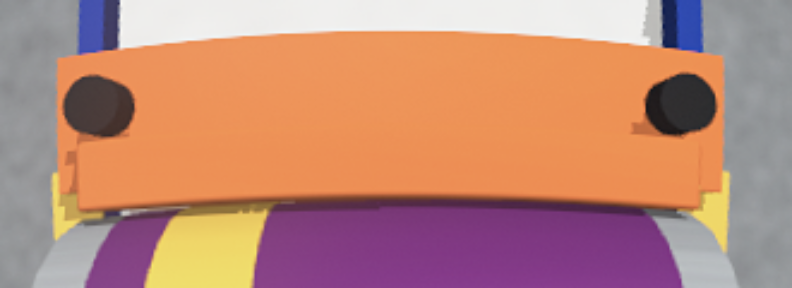

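```bash
python3 -c "
from bench import sense;s=sense();print(s['force'],s['tcp_pos'],s['clock'])"
```

```text
[-0.64270754 -1.70885684  1.17530954] [0.5029103  0.00993688 0.04710622] 6.65
```

Request:
play_rows([
  {"grip":0,"slide":[0.3,0,0],"dr":[0,0,0]},
])

```text
clock: 6.73
tcp_pos: [0.5029, 0.01, 0.0471]
ee_rot: [2.232, 2.209, -0.001]
force: [-1.5, -1.8, 0.9]
opening: 0.0429
```

```bash
python3 -c "
from bench import sense;s=sense();print(s['force'],s['tcp_pos'],s['clock'])"; python3 look.py 11 scene side 2>/dev/null | egrep "can|stop top";  python3 -c "
from bench import sense;s=sense();print(s['force'],s['tcp_pos'],s['clock'])"
```

```text
[-1.48042902 -1.80329747  0.85015146] [0.50287871 0.00996992 0.04712563] 6.7333
stop top 232 [-0.0506  0.0015  0.0515] [0.0972 0.1264 0.1335] [0.0523 0.0541 0.0651]
can y,tilt,z 351 [0.0844 0.0119 0.0425] x [-0.0435 -0.0406  0.0409  0.0414] cost 0.00016362232936857277
stop top 6 [-0.0357 -0.0353 -0.0192] [0.052  0.0682 0.0747] [0.0592 0.0774 0.0787]
can y,tilt,z 678 [ 0.0826 -0.0031  0.0435] x [-0.0489 -0.044   0.0419  0.0453] cost 0.004445010262057043
[-0.97152043 -2.2738057   1.23820363] [0.50288172 0.0100111  0.0471283 ] 6.8333
```

A steady 2 N now pushes back, and further small steps no longer advance the tool: the can is seated and the stop hasn't moved. I'll back off gently.

Request:
play_rows([
  {"grip":0,"slide":[-1,0,0],"dr":[0,0,0]},
  {"grip":0,"slide":[-3,0,0],"dr":[0,0,0]},
  {"grip":0,"slide":[-8,0,0],"dr":[0,0,0]},
  {"grip":0,"slide":[-15,0,0],"dr":[0,0,0]},
  {"grip":0,"slide":[-20,0,0],"dr":[0,0,0]},
])

```text
clock: 7.25
tcp_pos: [0.5021, -0.0355, 0.0466]
ee_rot: [-2.229, -2.213, -0.003]
force: [-0.3, 0.3, -0.4]
opening: 0.0426
```

```bash
python3 look.py 12 scene side wrist 2>/dev/null | egrep "can|stop top|keeper top"; python3 plan.py 0 -.06 .13 35 5 0;python3 -c "
import cv2
cv2.imwrite('pics/w12z.png',cv2.resize(cv2.imread('pics/scene12.png')[90:250,200:420],None,fx=3.5,fy=3.5))"
```

```text
stop top 243 [-0.0501 -0.0008  0.0515] [0.0639 0.1261 0.133 ] [0.0522 0.0541 0.0735]
keeper top 277 [-0.0488  0.0032  0.051 ] [-0.1715 -0.1664 -0.1608] [0.0562 0.0577 0.0594]
can y,tilt,z 915 [0.0844 0.008  0.0426] x [-0.0465 -0.0435  0.0408  0.0414] cost 0.0002839376755528647
stop top 4 [-0.0487 -0.044  -0.0356] [0.0505 0.0767 0.132 ] [0.0547 0.0685 0.3477]
keeper top 369 [-0.0501  0.0002  0.0501] [-0.1747 -0.1682 -0.0493] [0.0559 0.0581 0.0603]
can y,tilt,z 284 [ 0.0163 -0.012   0.0661] x [-0.048  -0.0449  0.0424  0.0434] cost 0.0031462558064340217
{"grip":0,"slide":[-17.7, 0.0, -30.2],"dr":[0.07, -0.07, 0.03]}
{"grip":0,"slide":[-17.7, 0.0, -30.2],"dr":[-0.0, -0.0, -0.0]}
{"grip":0,"slide":[-13.4, 0.0, -22.8],"dr":[0.0, -0.0, 0.0]}
{"grip":0,"slide":[0.0, 0.0, 0.0],"dr":[-0.0, -0.0, -0.0]}
{"grip":0,"slide":[0.0, 0.0, 0.0],"dr":[0.0, -0.0, 0.0]}
remaining mm [0. 0. 0.] clock 7.4 lane tcp [-0.     -0.0111  0.0469] F [-0.53  0.46 -0.62] [-0.31  0.24  1.94  0.    0.96 -0.3 ] 0.04267070883163763
```

View pics/w12z.png

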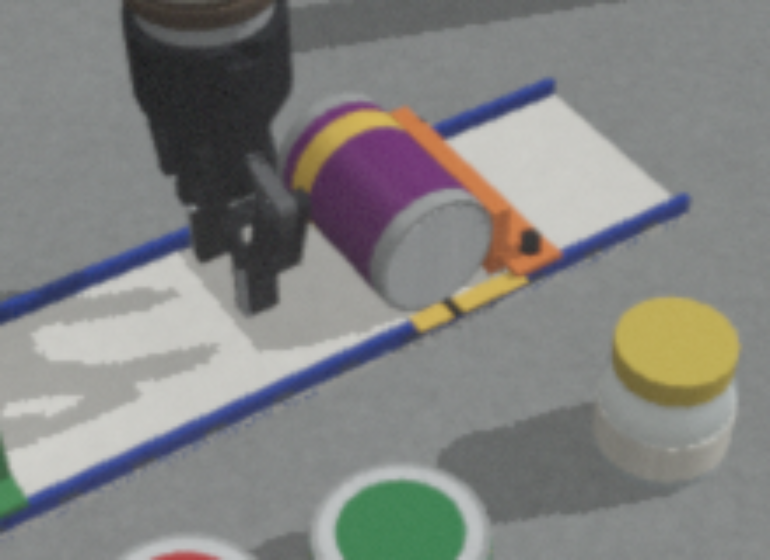

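Run:
```python
from h import *
m=load('side0.npz');P,u,v=dep(m,np.ones((400,640),bool));L=lane(P);h=hsv(m)[v,u]
g=(abs(h[:,0]-70)<20)&(h[:,1]>100)&(L[:,1]<-.1)&(L[:,1]>-.25)&(abs(L[:,0])<.075)
for a in np.arange(.006,.06,.004):
    k=g&(L[:,2]>=a)&(L[:,2]<a+.004); 
    if k.sum(): print(a.round(3),k.sum(),np.percentile(L[k,1],[2,50,98]).round(4),L[k,0].min().round(3),L[k,0].max().round(3))
```

```text
0.006 5 [-0.1121 -0.1115 -0.1113] -0.021 0.042
0.014 1 [-0.1541 -0.1541 -0.1541] -0.063 -0.063
0.018 136 [-0.1833 -0.1765 -0.161 ] -0.07 0.07
0.022 482 [-0.184  -0.1763 -0.1624] -0.069 0.069
0.026 97 [-0.1746 -0.1726 -0.1708] -0.052 0.051
0.03 93 [-0.1752 -0.1728 -0.1698] -0.051 0.052
0.034 104 [-0.1752 -0.1725 -0.171 ] -0.051 0.049
0.038 100 [-0.1743 -0.1725 -0.1704] -0.05 0.05
0.042 87 [-0.1743 -0.1728 -0.1713] -0.05 0.05
0.046 107 [-0.1748 -0.1727 -0.1707] -0.051 0.05
0.05 91 [-0.1744 -0.1725 -0.1709] -0.051 0.05
0.054 230 [-0.1744 -0.1703 -0.1606] -0.051 0.051
0.058 184 [-0.1738 -0.1681 -0.1625] -0.05 0.051
```

Request:
play_rows([
  {"grip":0,"slide":[-10,0,-30],"dr":[0,0,0]},
  {"grip":0,"slide":[-30,0,-28],"dr":[0,0,0]},
  {"grip":0,"slide":[-35,0,-20],"dr":[0,0,0]},
  {"grip":0,"slide":[-40,0,0],"dr":[0,0,0]},
  {"grip":0,"slide":[-40,0,0],"dr":[0,0,0]},
])

```text
clock: 7.82
tcp_pos: [0.4984, -0.1874, 0.1246]
ee_rot: [-2.215, -2.215, -0.002]
force: [1.1, 0.6, -0.3]
opening: 0.0425
```

```bash
python3 plan.py 0 -.215 .12 35 4 0
```

```text
{"grip":0,"slide":[-34.9, 1.2, 2.7],"dr":[-0.32, -0.43, 0.64]}
{"grip":0,"slide":[-18.3, 0.8, 1.6],"dr":[-0.0, 0.0, 0.0]}
{"grip":0,"slide":[0.0, 0.0, 0.0],"dr":[0.0, 0.0, -0.0]}
{"grip":0,"slide":[0.0, 0.0, 0.0],"dr":[-0.0, 0.0, 0.0]}
remaining mm [0. 0. 0.] clock 7.8167 lane tcp [-0.0024 -0.1619  0.1246] F [ 1.09  0.56 -0.34] [-0.59  0.19  1.82  0.    1.14 -0.59] 0.04248511219789653
```

Request:
play_rows([
  {"grip":0,"slide":[-35,1.2,2.7],"dr":[-0.3,-0.4,0.6]},
  {"grip":0,"slide":[-18,0.8,1.6],"dr":[0,0,0]},
  {"grip":0,"slide":[0,0,0],"dr":[0,0,0]},
])

```text
clock: 8.07
tcp_pos: [0.5014, -0.2491, 0.1224]
ee_rot: [2.235, 2.198, 0.001]
force: [0.3, 1.3, -0.4]
opening: 0.0424
```

```bash
python3 plan.py 0 -.215 .052 20 4 0
```

```text
{"grip":0,"slide":[2.5, -0.5, 19.8],"dr":[0.32, 0.25, -0.29]}
{"grip":0,"slide":[2.4, -0.4, 19.9],"dr":[0.0, 0.0, -0.0]}
{"grip":0,"slide":[2.4, -0.4, 19.9],"dr":[0.0, 0.0, 0.0]}
{"grip":0,"slide":[1.3, -0.2, 10.9],"dr":[-0.0, -0.0, -0.0]}
remaining mm [0. 0. 0.] clock 8.0667 lane tcp [ 0.0013 -0.2236  0.1224] F [ 0.28  1.26 -0.4 ] [-0.68  0.25  1.76  0.    1.13 -0.66] 0.04235520889612937
```

Request:
play_rows([
  {"grip":0,"slide":[2,-0.5,19.8],"dr":[0.3,0.25,-0.3]},
  {"grip":0,"slide":[2,-0.4,19.9],"dr":[0,0,0]},
  {"grip":0,"slide":[2,-0.4,19.9],"dr":[0,0,0]},
  {"grip":0,"slide":[0,0,9],"dr":[0,0,0]},
  {"grip":0,"slide":[0,0,0],"dr":[0,0,0]},
])

```text
clock: 8.48
tcp_pos: [0.5019, -0.2403, 0.0525]
ee_rot: [2.234, 2.207, 0.005]
force: [0.0, 0.8, 0.2]
opening: 0.0429
```

```bash
python3 plan.py 0 -.195 .051 5 3 0; python3 look.py 13 scene side wrist 2>/dev/null | egrep "can|stop top|keeper top"
```

```text
{"grip":0,"slide":[5.0, -0.5, 0.4],"dr":[0.18, -0.09, -0.05]}
{"grip":0,"slide":[5.0, -0.4, 0.4],"dr":[0.0, -0.0, 0.0]}
{"grip":0,"slide":[5.0, -0.4, 0.4],"dr":[-0.0, -0.0, -0.0]}
remaining mm [-0.4  4.9 -0.4] clock 8.4833 lane tcp [ 0.0018 -0.2148  0.0525] F [0.03 0.75 0.22] [-0.67  0.35  1.79  0.    1.   -0.66] 0.04290871805389119
stop top 239 [-0.0504 -0.0012  0.051 ] [0.0642 0.1264 0.1332] [0.0525 0.0542 0.0688]
keeper top 266 [-0.0501  0.0003  0.0506] [-0.1714 -0.1666 -0.1608] [0.0561 0.0577 0.0592]
can y,tilt,z 867 [0.0844 0.0069 0.0425] x [-0.0459 -0.0436  0.0404  0.0426] cost 0.0002667374420687494
stop top 0 None None None
keeper top 184 [-0.0496  0.0007  0.0566] [-0.2396 -0.2066 -0.1617] [0.057  0.08   0.1135]
```

View pics/side13.png

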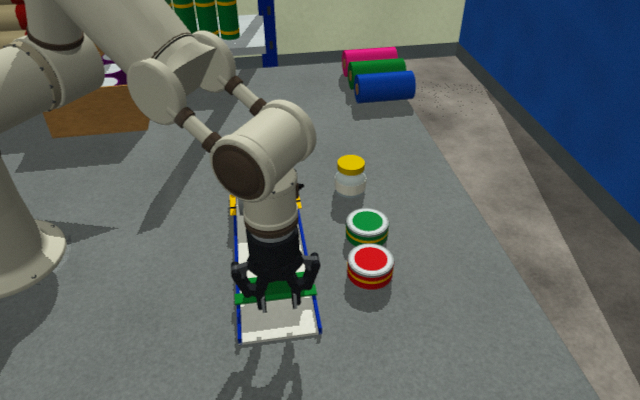

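View pics/wrist13.png

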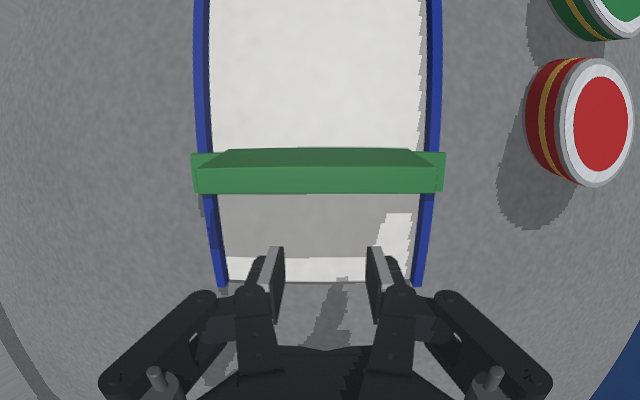

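The fingers are behind the keeper, clear of it and above its base flange. The can is unmoved at y 0.0844. I'll push the keeper now.

Request:
play_rows([
  {"grip":0,"slide":[6,-0.5,0.5],"dr":[0.2,0,0]},
  {"grip":0,"slide":[6,-0.4,0.4],"dr":[0,0,0]},
  {"grip":0,"slide":[6,-0.4,0.4],"dr":[0,0,0]},
  {"grip":0,"slide":[6,0,0],"dr":[0,0,0]},
  {"grip":0,"slide":[6,0,0],"dr":[0,0,0]},
])

```text
clock: 9.05
tcp_pos: [0.5055, -0.2116, 0.0587]
ee_rot: [2.227, 2.199, 0.004]
force: [-0.8, 0.1, -0.8]
opening: 0.0426
```

Request:
play_rows([
  {"grip":0,"slide":[6,0,0],"dr":[0,0,0]},
  {"grip":0,"slide":[7,0,0],"dr":[0,0,0]},
  {"grip":0,"slide":[7,0,0],"dr":[0,0,0]},
  {"grip":0,"slide":[8,0,0],"dr":[0,0,0]},
  {"grip":0,"slide":[8,0,0],"dr":[0,0,0]},
])

```text
clock: 9.47
tcp_pos: [0.5061, -0.174, 0.059]
ee_rot: [2.223, 2.197, -0.001]
force: [-0.9, -2.3, -1.3]
opening: 0.0427
```

```bash
python3 plan.py 0 -.0 .051 8 1 0; python3 look.py 14 scene 2>/dev/null | egrep "can|stop top|keeper top"
```

```text
{"grip":0,"slide":[8.0, -0.3, 0.3],"dr":[0.65, 0.68, -0.02]}
remaining mm [ -3.3 140.5  -7.6] clock 9.4667 lane tcp [ 0.0052 -0.1485  0.059 ] F [-0.93 -2.26 -1.27] [-0.55  0.28  1.86 -0.01  0.98 -0.54] 0.04273225502398537
stop top 238 [-0.0498 -0.      0.0509] [0.0744 0.1263 0.1331] [0.0525 0.0541 0.0671]
keeper top 59 [0.025  0.0394 0.0511] [-0.1362 -0.1315 -0.1273] [0.0562 0.0576 0.0589]
can y,tilt,z 870 [0.0844 0.003  0.0425] x [-0.0449 -0.0436  0.0402  0.0419] cost 0.0002594407673008297
```

View pics/scene14.png

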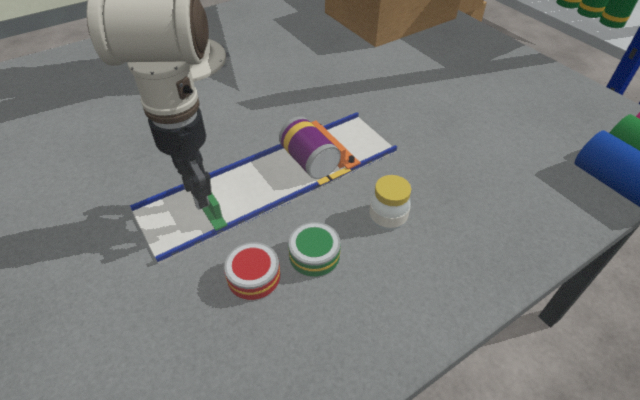

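The keeper is moving squarely with the fingers, though the tool has crept 7 mm upward. I'll correct that as I push.

Request:
play_rows([
  {"grip":0,"slide":[7,-0.8,2],"dr":[0.6,0.6,0]},
  {"grip":0,"slide":[7,-0.8,2],"dr":[0,0,0]},
  {"grip":0,"slide":[8,-0.8,2],"dr":[0,0,0]},
  {"grip":0,"slide":[8,-0.5,1],"dr":[0,0,0]},
  {"grip":0,"slide":[8,0,0.5],"dr":[0,0,0]},
])

```text
clock: 9.93
tcp_pos: [0.5056, -0.1331, 0.0529]
ee_rot: [2.231, 2.205, 0.002]
force: [-0.1, -2.4, 2.0]
opening: 0.0427
```

```bash
python3 plan.py 0 -.0 .051 8 1 0
```

```text
{"grip":0,"slide":[8.0, -0.3, 0.1],"dr":[0.24, 0.14, -0.01]}
remaining mm [-2.8 99.6 -1.8] clock 9.9333 lane tcp [ 0.0042 -0.1075  0.0529] F [-0.08 -2.39  2.03] [-0.49  0.27  1.89 -0.    0.98 -0.48] 0.04270240666446491
```

Request:
play_rows([
  {"grip":0,"slide":[8,-0.7,0.5],"dr":[0.2,0.1,0]},
  {"grip":0,"slide":[8,-0.7,0.5],"dr":[0,0,0]},
  {"grip":0,"slide":[8,-0.7,0.5],"dr":[0,0,0]},
  {"grip":0,"slide":[8,-0.7,0.3],"dr":[0,0,0]},
  {"grip":0,"slide":[8,-0.7,0.3],"dr":[0,0,0]},
])

```text
clock: 10.35
tcp_pos: [0.5039, -0.0888, 0.0512]
ee_rot: [2.231, 2.206, 0.003]
force: [1.4, -3.1, 1.4]
opening: 0.0425
```

Request:
play_rows([
  {"grip":0,"slide":[7,0,0.2],"dr":[0,0,0]},
  {"grip":0,"slide":[7,0,0.2],"dr":[0,0,0]},
  {"grip":0,"slide":[7,0,0.2],"dr":[0,0,0]},
  {"grip":0,"slide":[6,0,0.2],"dr":[0,0,0]},
  {"grip":0,"slide":[5,0,0.2],"dr":[0,0,0]},
])

```text
clock: 10.77
tcp_pos: [0.5032, -0.0522, 0.0498]
ee_rot: [2.231, 2.208, 0.002]
force: [0.5, -2.8, 2.0]
opening: 0.0424
```

```bash
python3 plan.py 0 .0254 .051 8 1 0; python3 look.py 15 scene wrist 2>/dev/null | egrep "can|stop top|keeper top"
```

```text
{"grip":0,"slide":[8.0, -0.1, -0.2],"dr":[0.14, 0.06, 0.04]}
remaining mm [-0.2 44.1  1. ] clock 10.7667 lane tcp [ 0.0009 -0.0267  0.0498] F [ 0.46 -2.84  1.95] [-0.34  0.24  1.94 -0.    0.96 -0.33] 0.04236970131559596
stop top 244 [-0.0504 -0.0017  0.0506] [0.0573 0.1262 0.1334] [0.0522 0.0541 0.0749]
keeper top 57 [-0.0192  0.0401  0.0521] [-0.015  -0.0105 -0.0051] [0.0561 0.058  0.0596]
can y,tilt,z 939 [0.0845 0.008  0.0426] x [-0.0454 -0.0437  0.0403  0.042 ] cost 0.0002919601723701491
```

View pics/wrist15.png

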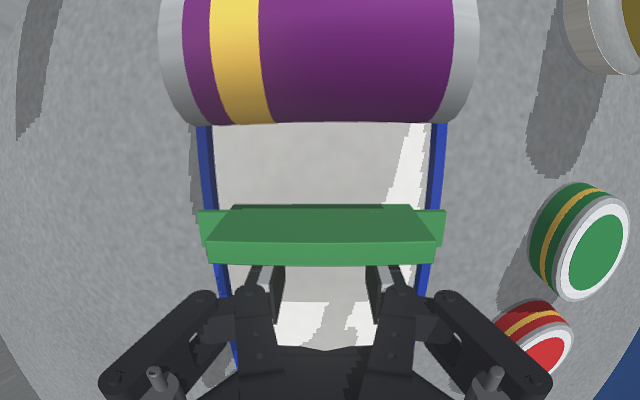

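Request:
play_rows([
  {"grip":0,"slide":[6,0,0],"dr":[0,0,0]},
  {"grip":0,"slide":[6,0,0],"dr":[0,0,0]},
  {"grip":0,"slide":[6,0,0],"dr":[0,0,0]},
  {"grip":0,"slide":[6,0,0],"dr":[0,0,0]},
  {"grip":0,"slide":[4,0,0],"dr":[0,0,0]},
])

```text
clock: 11.28
tcp_pos: [0.5028, -0.0224, 0.0492]
ee_rot: [2.234, 2.208, 0.0]
force: [1.1, -2.0, 1.4]
opening: 0.0426
```

Request:
play_rows([
  {"grip":0,"slide":[4,0,0],"dr":[0,0,0]},
  {"grip":0,"slide":[3,0,0],"dr":[0,0,0]},
  {"grip":0,"slide":[3,0,0],"dr":[0,0,0]},
  {"grip":0,"slide":[2,0,0],"dr":[0,0,0]},
  {"grip":0,"slide":[2,0,0],"dr":[0,0,0]},
])

```text
clock: 11.7
tcp_pos: [0.5029, -0.0062, 0.0492]
ee_rot: [2.233, 2.209, 0.0]
force: [0.9, -2.4, 1.7]
opening: 0.0428
```

```bash
python3 plan.py 0 .0254 .051 8 1 0; python3 look.py 16 scene wrist 2>/dev/null | egrep "can|stop top|keeper top"
```

```text
{"grip":0,"slide":[6.1, -0.1, -1.8],"dr":[0.04, 0.03, 0.03]}
remaining mm [0. 0. 0.] clock 11.7 lane tcp [0.0001 0.0193 0.0492] F [ 0.85 -2.4   1.7 ] [-0.25  0.23  1.94 -0.    0.96 -0.24] 0.042798851443921405
stop top 235 [-0.0504  0.0008  0.0514] [0.0806 0.1262 0.1331] [0.0526 0.0541 0.0703]
keeper top 65 [-0.0081  0.0398  0.052 ] [0.0241 0.0359 0.0431] [0.0565 0.0579 0.0594]
can y,tilt,z 584 [0.0846 0.0027 0.0425] x [-0.044  -0.0418  0.0409  0.0416] cost 0.0003295222110787057
```

View pics/wrist16.png

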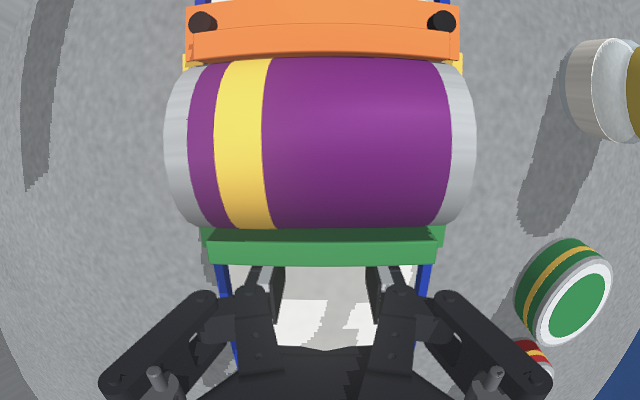

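Request:
play_rows([
  {"grip":0,"slide":[1.5,0,0],"dr":[0,0,0]},
  {"grip":0,"slide":[1.5,0,0],"dr":[0,0,0]},
])

```text
clock: 11.97
tcp_pos: [0.5026, -0.0029, 0.0489]
ee_rot: [-2.233, -2.209, 0.0]
force: [2.1, -1.9, 2.1]
opening: 0.0424
```

Request:
play_rows([
  {"grip":0,"slide":[1,0,0],"dr":[0,0,0]},
])

```text
clock: 12.05
tcp_pos: [0.5026, -0.002, 0.0489]
ee_rot: [2.234, 2.209, -0.001]
force: [0.2, -3.9, 1.0]
opening: 0.0428
```

```bash
python3 plan.py 0 .0254 .051 8 1 0; python3 look.py 17 scene 2>/dev/null | egrep "can|stop top|keeper top";  python3 -c "
from bench import sense;s=sense();print(s['force'],s['tcp_pos'],s['clock'])"
```

```text
{"grip":0,"slide":[1.9, 0.3, -2.1],"dr":[-0.02, 0.02, 0.02]}
remaining mm [0. 0. 0.] clock 12.05 lane tcp [-0.0003  0.0235  0.0489] F [ 0.2  -3.91  0.99] [-0.24  0.23  1.94 -0.    0.96 -0.23] 0.042792612172155804
stop top 235 [-0.051   0.0005  0.0507] [0.0803 0.1262 0.1333] [0.0523 0.0542 0.0721]
keeper top 63 [-0.0298  0.0398  0.0522] [0.0319 0.0398 0.0458] [0.0561 0.0578 0.0594]
can y,tilt,z 518 [0.0848 0.0044 0.0425] x [-0.0443 -0.0434  0.0414  0.0426] cost 0.0002376505059103475
[-0.05982977 -3.42022085  0.91945587] [ 0.50260623 -0.00196647  0.04889161] 12.1
```

Request:
play_rows([
  {"grip":0,"slide":[0.8,0,0],"dr":[0,0,0]},
])

```text
clock: 12.18
tcp_pos: [0.5026, -0.0014, 0.0489]
ee_rot: [2.233, 2.209, -0.001]
force: [0.0, -6.2, 1.5]
opening: 0.0428
```

```bash
python3 look.py 18 scene 2>/dev/null | egrep "can|stop top|keeper top";  python3 -c "
from bench import sense;s=sense();print(s['force'],s['tcp_pos'],s['clock'])"
```

```text
stop top 234 [-0.0496  0.0007  0.0514] [0.0801 0.1263 0.1334] [0.0526 0.0542 0.0728]
keeper top 58 [-0.0188  0.0407  0.052 ] [0.0321 0.0408 0.0463] [0.056  0.0577 0.0599]
can y,tilt,z 506 [ 0.0849 -0.003   0.0425] x [-0.045  -0.0422  0.0407  0.042 ] cost 0.0002176915951773979
[ 0.32995715 -3.2480369   1.2892977 ] [ 0.50259909 -0.00145611  0.04890928] 12.2333
```

Request:
play_rows([
  {"grip":0,"slide":[0.5,0,0],"dr":[0,0,0]},
])

```text
clock: 12.32
tcp_pos: [0.5026, -0.0014, 0.0489]
ee_rot: [2.232, 2.209, -0.003]
force: [-0.3, -6.4, 0.3]
opening: 0.0427
```

```bash
python3 -c "
from bench import sense;s=sense();print(s['force'],s['tcp_pos'],s['clock'])";python3 look.py 19 scene wrist 2>/dev/null | egrep "can|stop top|keeper top";  python3 -c "
from bench import sense;s=sense();print(s['force'],s['tcp_pos'],s['clock'])"
```

```text
[-0.28070975 -6.39436328  0.27241452] [ 0.50260143 -0.00144914  0.04890902] 12.3167
stop top 230 [-0.0506 -0.0005  0.0503] [0.0799 0.1267 0.1332] [0.0523 0.0538 0.0728]
keeper top 58 [-0.0169  0.0408  0.052 ] [0.0319 0.0402 0.0458] [0.0565 0.0581 0.0595]
can y,tilt,z 507 [0.0849 0.0032 0.0426] x [-0.0442 -0.0428  0.0412  0.0426] cost 0.00014651525358938978
[-0.04285579 -6.25695737  1.3111263 ] [ 0.50261558 -0.00145815  0.04891931] 12.4167
```

View pics/wrist19.png

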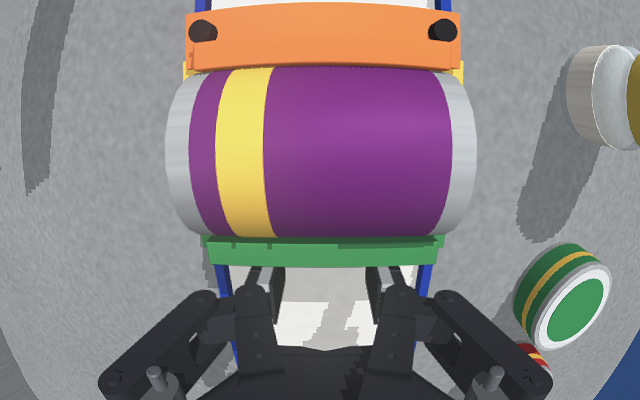

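At 6.3 N the tool no longer advances, so the keeper is against the can and the can against the stop; the stop's top reads 0.1262–0.1267, as before. Backing off gently and lifting clear.

Request:
play_rows([
  {"grip":0,"slide":[-0.7,0,0],"dr":[0,0,0]},
  {"grip":0,"slide":[-2,0,0],"dr":[0,0,0]},
  {"grip":0,"slide":[-6,0,0],"dr":[0,0,0]},
  {"grip":0,"slide":[-15,0,0],"dr":[0,0,0]},
  {"grip":0,"slide":[-25,0,0],"dr":[0,0,0]},
])

```text
clock: 12.83
tcp_pos: [0.499, -0.0461, 0.0466]
ee_rot: [-2.224, -2.207, 0.002]
force: [0.2, 0.5, 0.1]
opening: 0.0428
```

Request:
play_rows([
  {"grip":0,"slide":[-25,0,-10],"dr":[0,0,0]},
  {"grip":0,"slide":[-30,0,-30],"dr":[0,0,0]},
  {"grip":0,"slide":[-30,0,-35],"dr":[0,0,0]},
  {"grip":0,"slide":[-30,0,-35],"dr":[0,0,0]},
  {"grip":0,"slide":[0,0,0],"dr":[0,0,0]},
])

```text
clock: 13.25
tcp_pos: [0.4945, -0.1649, 0.1523]
ee_rot: [-2.216, -2.198, 0.006]
force: [1.3, -0.3, 1.1]
opening: 0.0426
```

```bash
python3 look.py 20 scene side 2>/dev/null | egrep "can|stop|keeper|black"; python3 plan.py 0 -.2 .2 30 1 0 |tail -1
python3 - <<'E'
from meas import *
import io,contextlib
for k in (0,20):
  for n in('scene','side'):
    with contextlib.redirect_stdout(io.StringIO()): P,L,h=run(f"{n}{k}.npz",n)
    for nm,c,z in [('red',(abs(h[:,0]-90)>83),.038),('green',abs(h[:,0]-70)<15,.038),('yel',abs(h[:,0]-25)<7,.07)]:
        q=c&(h[:,1]>130)&(L[:,0]>.08)&(L[:,0]<.3)&(abs(L[:,1])<.3)&(P[:,2]>z)&(P[:,2]<.1); print(k,n,nm,np.median(P[q],0).round(4))
import cv2
cv2.imwrite('pics/s20z.png',cv2.resize(cv2.imread('pics/side20.png')[150:300,215:400],None,fx=4,fy=4))
E
```

```text
stop top 235 [-0.0503 -0.0027  0.0511] [0.0564 0.1262 0.1333] [0.0526 0.0541 0.0761]
stop face y 30 [0.1425 0.1501 0.154 ] [-0.44347681  0.16564733]
keeper top 210 [-0.0482  0.0041  0.0505] [-0.1107  0.0408  0.0466] [0.0561 0.0579 0.0594]
keeper face y 89 [0.0276 0.0314 0.0351] [-0.00405422  0.03129525]
can y,tilt,z 813 [ 0.085  -0.0076  0.0426] x [-0.0448 -0.0436  0.0407  0.043 ] cost 0.0037106528295780396
black 0 [array([nan, nan, nan]), array([nan, nan, nan])]
stop top 0 None None None
stop face y 0 None 
keeper top 198 [-0.0607 -0.003   0.0471] [-0.1703 -0.1267  0.0476] [0.0562 0.1746 0.2824]
keeper face y 382 [0.0249 0.0343 0.037 ] [-0.01912097  0.03301533]
can y,tilt,z 62 [-0.0999  0.263   0.1805] x [-0.0438 -0.0437  0.0458  0.046 ] cost 0.005556568770528981
black 0 [array([nan, nan, nan]), array([nan, nan, nan])]
remaining mm [  5.7 -42.5  34.5] clock 13.35 lane tcp [-0.0095 -0.1345  0.1467] F [-0.23  0.26 -0.19] [-0.55  0.13  1.84  0.    1.2  -0.54] 0.042450031175847266
0 scene red [ 0.6768 -0.1599  0.0409]
0 scene green [ 0.7037 -0.0533  0.0409]
0 scene yel [0.6971 0.0979 0.0751]
0 side red [ 0.6763 -0.1605  0.0415]
0 side green [ 0.6948 -0.0575  0.0414]
0 side yel [0.6945 0.0955 0.0753]
20 scene red [ 0.6766 -0.16    0.0409]
20 scene green [ 0.6987 -0.0479  0.0409]
20 scene yel [0.6973 0.0982 0.0751]
20 side red [ 0.6766 -0.1606  0.0414]
20 side green [ 0.6946 -0.0573  0.0414]
20 side yel [0.6944 0.0945 0.0753]
  return _methods._mean(a, axis=axis, dtype=dtype,
  ret = um.true_divide(
```

View pics/scene20.png

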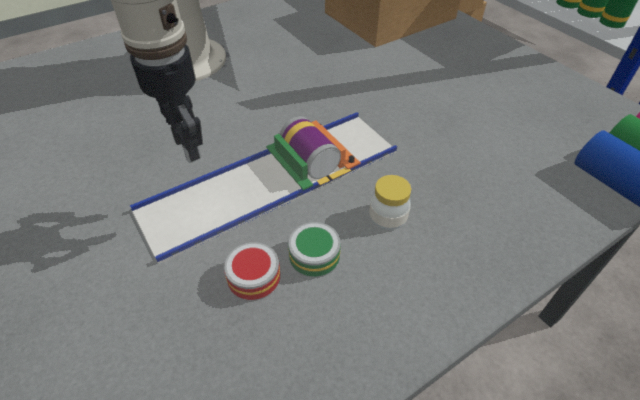

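View pics/s20z.png

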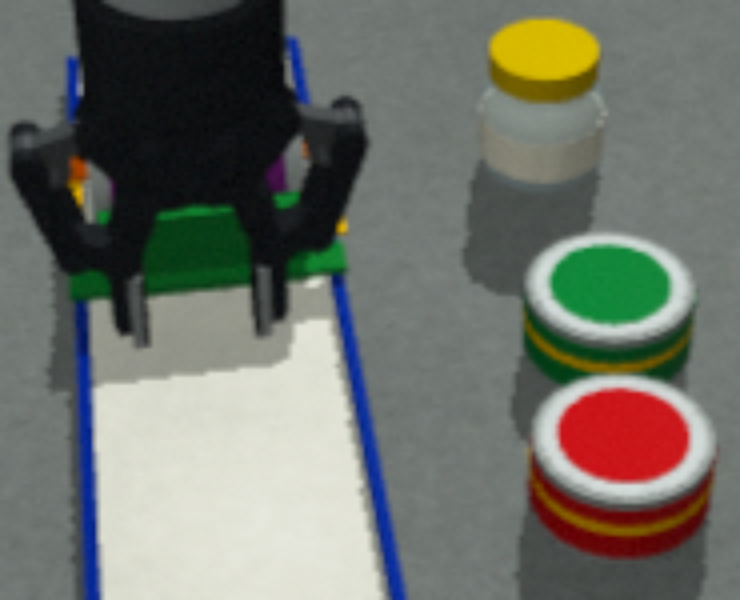

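Request:
play_rows([
  {"grip":0,"slide":[-35,0,-20],"dr":[0,0,0]},
  {"grip":0,"slide":[-35,0,-20],"dr":[0,0,0]},
  {"grip":0,"slide":[0,0,0],"dr":[0,0,0]},
  {"grip":0,"slide":[0,0,0],"dr":[0,0,0]},
])

```text
clock: 13.68
tcp_pos: [0.4878, -0.2247, 0.1771]
ee_rot: [-2.189, -2.185, 0.007]
force: [-0.7, 0.3, -0.4]
opening: 0.0427
```

```bash
python3 look.py 21 scene 2>/dev/null | egrep "can|stop top|keeper top"
python3 - <<'E'
from h import *
for k in (0,21):
    m=load(f'scene{k}.npz');P,u,v=dep(m,np.ones((400,640),bool));h=hsv(m)[v,u]
    g=(abs(h[:,0]-70)<15)&(h[:,1]>90)&(abs(P[:,0]-.69)<.05)&(abs(P[:,1]+.057)<.05)&(P[:,2]>.034); print(k,g.sum(),np.median(P[g],0).round(4))
E
python3 -c "
from bench import *
print(sign_off())"
```

```text
stop top 239 [-0.0502 -0.0016  0.0509] [0.0551 0.1265 0.1333] [0.0522 0.054  0.0752]
keeper top 213 [-0.0484  0.0051  0.0504] [-0.1963  0.0408  0.0466] [0.0563 0.058  0.0599]
can y,tilt,z 798 [ 0.085  -0.0024  0.0426] x [-0.0447 -0.0436  0.0405  0.0426] cost 0.00024939368493265306
0 824 [ 0.6951 -0.0575  0.041 ]
21 820 [ 0.6952 -0.0571  0.0409]
the job is handed in; nothing more can be done
None
```

I rolled the can up to the stop, pushed the keeper up behind it, backed the gripper off and handed the job in at about 14 s of the 70 s allowed. No verdict is reported, so the checks below are my own.

- **Can:** pushed with the half-open fingers until the stop pushed back with about 2 N. It lies at lane y 0.085, height 0.0426 m and tilt about 0.002 rad. It rolled about 118 mm, or 3.2 rad.
- **Stop:** its top edge read 0.1260 at the start and 0.1262–0.1265 at the end, so any shift is within measurement noise. The highest force I read was 6.4 N on the tool, which includes the keeper's own friction of about 2.5 N; the stop gives way at 10 N.
- **Keeper:** pushed until the force rose to about 6.3 N and the tool stopped advancing, so it reached the can. The camera puts its face at 0.0468, about 1.7 mm short of the can, which is within the calibration error and the 4 mm allowed.
- **Bystanders:** all three are where they were, to about 1 mm. One early scene reading of the green can differed by 5 mm because only a few pixels met the mask. A fuller mask and the side view both showed it unmoved.

At the end the side view of the stop was hidden by the arm, so the final stop and can figures come from the scene camera alone.

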